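# Load a paper roll into the craft-corner dispenser

## Task

Load the paper dispenser: set the paper roll between its two cheeks, then thread the steel spindle in from either side, through the first cheek, the roll's core and the second cheek, and push it fully home so that its knob rests against the cheek. Let go of everything and leave the mug, the jar and the sketch pad where they are.

Things in the scene. Friction and masses are not known exactly. Their poses are not given: they have to be found in the camera images.
- dispenser: Wooden paper-roll dispenser fixed to the worktop: 130 mm deep (its x), 192 mm wide (y), 102 mm high, open on top between two upright cheeks 15 mm thick and 162 mm apart (outer faces at y = +96 and -96 mm). Origin: centre of its footprint, on the worktop. Each cheek has a 20 mm through hole at x = 0, 66 mm up: one line along y. A steel tear bar on its front edge (x = -65 mm) ends 37 mm up.
- roll_seat (a point): Where the centre of the seated roll belongs: the middle of the dispenser, 60 mm above its origin, 6 mm below the line of the holes; axes as the dispenser's. The base board's top is 30 mm above the worktop; on it two battens along y, 6 mm high, inner edges at x = +20 and -20 mm, keep the roll from rolling. The roll has 6 mm to spare at each end.
- hole_left (a point): Centre of the hole on the outer face of the left cheek: 96 mm along +y of the dispenser, 66 mm up. Axes as the dispenser's.
- hole_right (a point): Centre of the hole on the outer face of the right cheek: 96 mm along -y of the dispenser, 66 mm up. Axes as the dispenser's.
- roll_centre (a point): Centre of the roll of brown craft paper: a firm taped cylinder 60 mm across and 150 mm wide on a card core with a 34 mm through bore, about 0.3 kg. x is its axis; both ends are alike. It starts lying on the worktop beside the dispenser, its axis pointing away from the robot within 0.4 rad; the spindle lies on the dispenser's other side, and which side is which varies.
- spindle_grip (a point): The spindle, a straight steel bar 16 mm thick with a turned wooden knob at its rear end, 0.23 kg. This point is on its axis near the balance point, 125 mm behind the nose tip; x points to the nose. It starts on the worktop, nose away from the robot within 0.4 rad and dipped 0.034 rad, as the knob is thicker than the bar; this point is then 12 mm up.
- spindle_nose (a point): Tip of the spindle's nose, on the axis; axes as spindle_grip. The last 14 mm taper from 16 to 8 mm diameter; plain bar from there to the knob's shoulder, 220 mm behind the tip. It slides in the holes with a few newtons, but can bind or miss the second hole when held off the line; let go, it settles. Half in, with the knob held about 3 mm below the line of the holes, it lies level on the lower edge of the first hole.
- spindle_knob (a point): Centre of the spindle's round knob (30 mm across, 30 mm long), on the axis, 235 mm behind the nose tip; its shoulder, 15 mm ahead of this point, stops at the cheek. Axes as spindle_grip. Let go with the nose some 150 mm past the first cheek's outer face, the spindle stays there, lying in the hole and core with its nose dipped up to 0.15 rad, and can be taken again by the knob.
- mug: White mug with a handle, 80 mm across, 92 mm high, beyond the dispenser. Origin: centre of its underside. Leave alone.
- jar: Glass jar with a metal cap, 68 mm across, 95 mm high, beyond the dispenser. Origin: centre of its underside. Leave alone.
- pad: Sketch pad lying flat, 148 x 210 mm, 11 mm thick, beyond the dispenser. Origin: centre of its underside. Leave alone.

How it is judged:
On the way, in this order (a step that is already met when the one before it is completed fails the run):
1. the roll lies on the dispenser's base board between the cheeks (x of roll_centre in the frame of dispenser between -0.012 and 0.012 m and y of roll_centre in the frame of dispenser between -0.012 and 0.012 m and z of roll_centre in the frame of dispenser between 0.054 and 0.07 m and angle between the x axis of roll_centre and the y axis of dispenser, either way round below 0.12 rad), for 0.2 s.
2. the spindle's nose has come through a cheek into the roll's core (all of step 1 and y of spindle_nose in the frame of dispenser between -0.074 and 0.074 m and x of spindle_nose in the frame of dispenser between -0.016 and 0.016 m and z of spindle_nose in the frame of dispenser between 0.044 and 0.084 m and angle between the x axis of spindle_nose and the y axis of dispenser, either way round below 0.3 rad), for 0.1 s.
At the end, for the whole second after the job is handed in: Spindle through both cheeks and the core: knob within 4 mm of the cheek it entered by, nose at least 14 mm out of the other, both ends within 6 mm of the hole line. Roll on the base board between the cheeks, centre within 12 mm of the middle, axis within 0.12 rad. All at rest, released (all of step 1 and ((y of spindle_knob in the frame of dispenser above -0.115 m and y of spindle_nose in the frame of dispenser above 0.11 m) or (y of spindle_knob in the frame of dispenser below 0.115 m and y of spindle_nose in the frame of dispenser below -0.11 m)) and x of spindle_nose in the frame of dispenser between -0.006 and 0.006 m and z of spindle_nose in the frame of dispenser between 0.06 and 0.072 m and x of spindle_knob in the frame of dispenser between -0.006 and 0.006 m and z of spindle_knob in the frame of dispenser between 0.06 and 0.072 m and linear speed of each of spindle, roll below 0.02 m/s); the robot touches nothing.
It fails at once if the mug is pushed more than 40 mm from its place (distance of mug from where it was at the start of the episode above 0.04 m).
It fails at once if the mug is knocked over (angle between mug's own z axis and vertical above 0.6 rad).
It fails at once if the jar is pushed more than 40 mm from its place (distance of jar from where it was at the start of the episode above 0.04 m).
It fails at once if the jar is knocked over (angle between jar's own z axis and vertical above 0.6 rad).
It fails at once if the sketch pad is pushed more than 40 mm from its place (distance of pad from where it was at the start of the episode above 0.04 m).
It also fails if it takes over 72 s, if anything falls off the work surface, if the arm or the gripper's body presses on something with over 40 N, if the wrist force passes 120 N, or if a joint passes its speed limit or range.

## Robot

A 6-joint arm with a two-finger parallel gripper is mounted at the origin on the work surface. World frame = base frame: x ahead of the robot, y to its left, z up, the work surface at z = 0. Lengths are in m, angles in rad, forces in N, time in s.
With the tool pointing down it reaches from about 0.4 to 0.925 m from the base axis. Payload 12.5 kg.
Tool frame: the origin (TCP) lies on the centre line of the jaws, within the pads' length; the fingertips stand 19 mm ahead of it and the grasp point (between the pads) is the TCP; z points along the fingers, x is the direction in which the jaws open and shut, and the axes are right-handed (so a half turn about z gives the same grasp; the last joint's range is limited). The gripper opens to 95 mm and grips with 3 to 60 N. Pads are 20 mm wide; open, the fingers measure 119 mm over their backs; the gripper's body (75 mm by 180 mm) begins 59 mm behind the grasp point.
Start: joints at [-1.26, 0.491, 1.559, -0, 1.092, -0.106], TCP at [0.253, -0.571, 0.234] pointing down, gripper open.
Joint ranges: [-3.1, 3.1], [-0.84, 2.19], [0.05, 2.79], [-1.13, 4.28], [0.06, 2.93], [-2.69, 2.69]. Speed limits (rad/s): [2.22, 2.22, 2.79, 3.14, 3.14, 3.14].

## Interface

Orientations are given as a unit quaternion [x, y, z, w].
In Python, from cell import arm, viewer gives the robot as it stands.
- The arm moves only by the tool drive_tool, never from a script. Its argument "moves" is a list of rows, each an object of numbers: "hand": the opening, from 0 (shut) to 1 (fully open); "dx", "dy", "dz": the shift along the tool's x, y, z in mm; "roll": the turn about the tool's z in rad. A call has 1 to 20 rows; each row shifts and turns the pose as measured when the row begins, along the tool's axes as they then stand; what a row does not reach is not made up. A row lasts 1/10 s, in which the tool goes at most 50 mm and 8.59 degrees, less where a joint would pass 70% of its speed; a pose out of reach is approached as far as the arm can. A call is refused whole if a number of a shift passes 50 or a number of a turn 0.15, either way. A call with a gripper value outside its range is refused whole. The fingers move at their own pace and stop on an object; the grip force is fixed at half the most. Time passes only in rows, so rows that do not move let the fingers close. It gives the time, the measured TCP pose, the force and the opening at its end, in the units of the state.
- arm.read_state(): the state, without advancing time (a new reading comes with each control period).
- viewer.grab_frame(name): name is "scene" or "side" or "wrist"; returns a dict with "color" (420x560x3 uint8, red, green, blue), "range_z" (420x560 float32, m along the optical axis (not along the pixel's ray), 0 where there is no reading), "camera_matrix" (3x3 intrinsics, pixels), "R" (3x3) and "t" (3): a world point X has camera coordinates R X + t. Camera axes: x right, y down, z forward; pixel columns grow to the right and rows downward; lengths in m; the calibration is good to about 2 mm. A picture is of the moment at which its call begins.
- arm.hand_in(): hands the job in, once; it reports no verdict.
The state is a dict: "clock": time; "joint_pos": joint angles; "joint_vel": joint speeds; "effort": joint torques, N m; "tool_pos": TCP position; "tcp_rot": TCP orientation; "ft_force": force on the tool from outside, world axes, zero at the start; "moment": the same for the moment, N m; "width": finger opening in m.
Only numpy, scipy, OpenCV 4.12 (cv2) and the standard library are available. Lean on these libraries where they do the work, as an engineer would, in place of code of your own. Each camera call takes 0.05 s, during which the arm holds its last target.

## Working session

There is one attempt and no reset: what is moved stays moved. The work goes in short steps, Python scripts to look and compute and a tool call to move; the robot and the scene stay as the last step left them, time stands still between calls to the robot, and variables do not carry over. Pictures are saved under pics/ and viewed, and the job is handed in when it is done.

Besides the shell and the picture viewer there is one more tool, called after "Emit:" by a JSON object that holds its "method" and its "body", one argument or row to a line. drive_tool: Moves the arm, as the interface text tells. Its arguments: {"type":"object","properties":{"moves":{"type":"array"}},"required":["moves"]}

```bash
ls; mkdir -p pics; cat > h.py <<'E'
import numpy as np, cv2
from cell import arm, viewer
def grab(n,tag):
    f=viewer.grab_frame(n); cv2.imwrite(f'pics/{tag}.png',f['color'][:,:,::-1]); np.savez(f'pics/{tag}.npz',**f); return f
def cloud(f):
    z=f['range_z']; K=f['camera_matrix']; v,u=np.indices(z.shape)
    P=np.stack([(u-K[0,2])/K[0,0]*z,(v-K[1,2])/K[1,1]*z,z],-1)
    W=(P-f['t'])@f['R']; W[z<=0]=np.nan; return W
E
python3 - <<'E'
from h import *
for n in ['scene','side','wrist']:
    f=grab(n,n+'0'); print(n,f['R'].round(3).tolist(),f['t'].round(3), (-f['R'].T@f['t']).round(3))
s=arm.read_state(); print(s)
E
```

```text
pics
scene [[0.44, 0.898, 0.017], [0.609, -0.285, -0.741], [-0.66, 0.336, -0.672]] [-0.239 -0.302  1.444] [ 1.243 -0.357  0.75 ]
side [[-0.958, -0.285, 0.018], [-0.235, 0.754, -0.614], [0.161, -0.592, -0.789]] [0.541 0.175 0.891] [0.416 0.55  0.801]
wrist [[0.404, -0.915, -0.0], [-0.886, -0.392, 0.249], [-0.227, -0.1, -0.969]] [-0.624 -0.027  0.391] [ 0.317 -0.543  0.385]
{'clock': 0.15, 'joint_pos': array([-1.25959497e+00,  4.91418123e-01,  1.55930592e+00, -1.33738396e-05,
        1.09170920e+00, -1.05625599e-01]), 'joint_vel': array([-2.09517573e-04, -5.99392180e-04, -1.94699087e-03, -2.20285196e-03,
        4.40797726e-04, -3.09548694e-05]), 'effort': array([ 8.65068450e-04, -6.12897420e+01, -2.58276093e+01,  6.93243393e-02,
        4.73382999e-02, -6.47926981e-05]), 'tool_pos': array([ 0.2529917 , -0.57132972,  0.23319905]), 'tcp_rot': array([ 8.38112919e-01, -5.45496616e-01, -3.29861400e-04, -2.60527235e-04]), 'ft_force': array([-0.45742525, -0.42697601, -0.7337261 ]), 'moment': array([0.02256453, 0.02848948, 0.04554454]), 'width': 0.09494405421576965}
```

View pics/scene0.png

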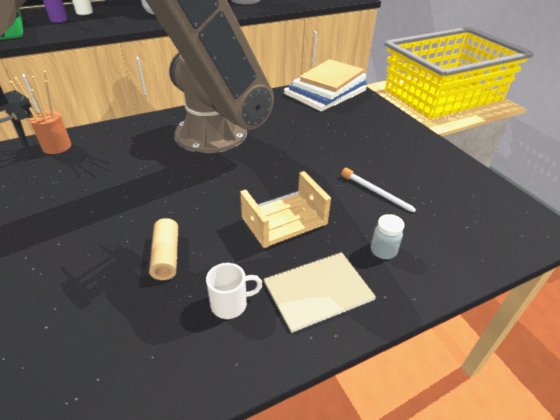

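View pics/side0.png

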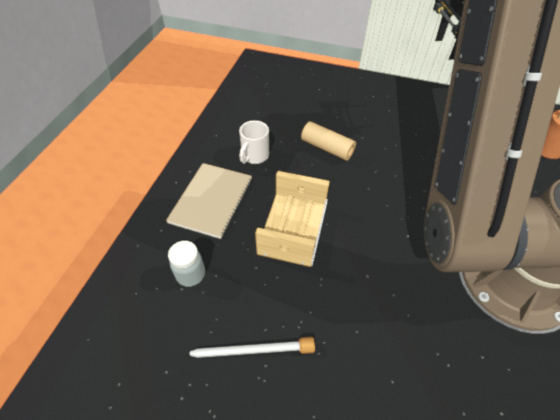

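View pics/wrist0.png

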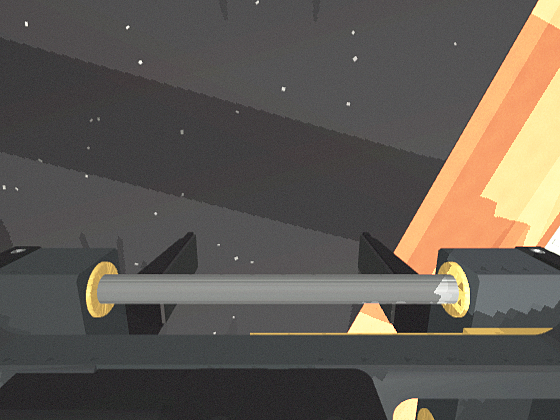

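The scene view shows the roll at (165,249) on the robot's right (−y), the dispenser at (285,215) and the spindle with its knob at (346,174) and nose at (412,208) on the left (+y). The side view agrees: roll (328,140), dispenser (293,222), spindle from (193,352) to (313,346). Next I'll measure from both depth images.

```bash
python3 - <<'E'
from h import *
for n in ['scene','side']:
    f=dict(np.load(f'pics/{n}0.npz')); W=cloud(f); col=f['color'].astype(int)
    tab=W[(np.abs(W[...,2])<.02)]; print(n,'table z median',np.median(tab[:,2]))
    m=(W[...,2]>.006)&(W[...,2]<.13)&(W[...,0]>.35)&(W[...,0]<.95)&(np.abs(W[...,1])<.5)
    m[np.isnan(W[...,2])]=0
    nl,lab,st,c=cv2.connectedComponentsWithStats(m.astype(np.uint8))
    for i in range(1,nl):
        if st[i,4]<60: continue
        P=W[lab==i]; mu=P[:,:2].mean(0); 
        r=cv2.minAreaRect((P[:,:2]*1000).astype(np.float32))
        print(i,st[i],mu.round(3),'z',np.percentile(P[:,2],[5,50,95,100]).round(3),'rect',np.round(r[0],1),np.round(r[1],1),round(r[2],1), 'col',np.median(col[lab==i],0))
E
```

```text
scene table z median -0.0011949473111917284
1 [341 168  74  44 448] [0.528 0.325] z [0.007 0.015 0.027 0.03 ] rect [534.5 331.6] [250.   26.4] 21.8 col [225.  218.5 218. ]
2 [ 241  171   90   77 3737] [0.548 0.026] z [0.02  0.033 0.101 0.104] rect [537.3  23.5] [138.6 195.5] 2.4 col [217. 178. 118.]
3 [ 371  215   33   43 1073] [0.744 0.197] z [0.013 0.068 0.095 0.097] rect [735.  206.8] [64.7 65. ] 82.3 col [164. 176. 173.]
4 [ 149  219   29   60 1454] [ 0.539 -0.298] z [0.013 0.052 0.059 0.061] rect [ 520.  -294.6] [ 58.8 154.5] 72.2 col [245. 227. 165.]
5 [ 264  253  112   78 4883] [ 0.777 -0.011] z [0.008 0.01  0.012 0.015] rect [772.8  -6.7] [213.4 152.7] 88.1 col [242. 231. 194.]
6 [ 207  263   55   55 1932] [ 0.722 -0.203] z [0.013 0.056 0.091 0.093] rect [ 727.7 -197.3] [106.4  80.3] 49.2 col [224. 219. 213.]
side table z median 0.0014390409771581616
12 [ 240  121   29   42 1074] [ 0.712 -0.196] z [0.017 0.064 0.093 0.096] rect [ 711.2 -194.3] [ 78.5 107.2] 18.7 col [223. 218. 208.]
13 [ 302  121   54   39 1084] [ 0.515 -0.28 ] z [0.019 0.051 0.062 0.065] rect [ 517.8 -292. ] [ 60.6 152.2] 74.7 col [236. 207. 154.]
21 [ 167  163   85   75 3611] [0.768 0.001] z [0.01  0.013 0.015 0.018] rect [769.6 -10.5] [219.6 152. ] 88.0 col [214. 197. 163.]
23 [ 256  171   74   95 4709] [0.532 0.024] z [0.029 0.039 0.104 0.106] rect [534.9 -12.9] [133.4 268. ] 2.4 col [227. 198. 140.]
32 [ 169  241   36   45 1224] [0.72  0.221] z [0.016 0.084 0.098 0.101] rect [727.6 213.2] [63.1 64.2] 84.9 col [199. 202. 193.]
43 [ 190  337  125   20 1130] [0.521 0.331] z [0.013 0.019 0.03  0.034] rect [531.9 336.9] [249.3  29.6] 22.2 col [231.  229.5 224.5]
```

```bash
cat >> h.py <<'E'
from scipy.spatial.transform import Rotation as Ro
def cheeks(W,reg=(0.42,.66,-.13,.18),zmin=.094):
    m=(W[...,2]>zmin)&(W[...,2]<.112)&(W[...,0]>reg[0])&(W[...,0]<reg[1])&(W[...,1]>reg[2])&(W[...,1]<reg[3])
    P=W[m]; out=[]
    for s in (P[:,1]>.0235,P[:,1]<=.0235):
        Q=P[s]
        if len(Q)<20: out.append(None); continue
        r=cv2.minAreaRect((Q[:,:2]*1000).astype(np.float32)); out.append((np.round(r[0],1),np.round(r[1],1),round(r[2],2),np.median(Q[:,2]).round(4),len(Q)))
    return out
def sil(W,x0,x1,y0,y1,z0,z1):
    m=(W[...,2]>z0)&(W[...,2]<z1)&(W[...,0]>x0)&(W[...,0]<x1)&(W[...,1]>y0)&(W[...,1]<y1); return W[m]
E
python3 - <<'E'
from h import *
from scipy.optimize import least_squares
for n in ['scene','side']:
    f=dict(np.load(f'pics/{n}0.npz')); W=cloud(f)
    print(n); 
    for c in cheeks(W): print(c)
    for nm,b,r in [('roll',(.4,.65,-.4,-.18,.012,.08),.03),('bar',(.4,.68,.25,.42,.007,.024),.008)]:
        P=sil(W,*b)
        c0=P.mean(0); d=np.linalg.svd(P[:,:2]-c0[:2])[2][0]; d=d*np.sign(d[0])
        t=(P[:,:2]-c0[:2])@d
        if nm=='bar':
            k=(t>np.percentile(t,20))&(t<np.percentile(t,92)); P=P[k]
        def res(p):
            a=np.array([np.cos(p[0])*np.cos(p[3]),np.sin(p[0])*np.cos(p[3]),np.sin(p[3])]); o=np.array([c0[0],c0[1],p[2]])+p[1]*np.array([-np.sin(p[0]),np.cos(p[0]),0])
            v=P-o; return np.linalg.norm(v-np.outer(v@a,a),axis=1)-r
        s=least_squares(res,[np.arctan2(d[1],d[0]),0,r,0],loss='soft_l1',f_scale=.002)
        p=s.x; o=c0[:2]+p[1]*np.array([-np.sin(p[0]),np.cos(p[0])]); a=np.array([np.cos(p[0]),np.sin(p[0])])
        A=sil(W,*(b[:5]+(.08,))); t=(A[:,:2]-o)@a; lo,hi=np.percentile(t,[.5,99.5])
        print(nm,'yaw',p[0].round(4),'pitch',p[3].round(3),'z',p[2].round(4),'ends',(o+a*lo).round(4),(o+a*hi).round(4),'mid',(o+a*(lo+hi)/2).round(4),'len',(hi-lo).round(4),'rms',np.sqrt(np.mean(s.fun**2)).round(4),len(P))
E
```

```text
scene
(array([533.8, 111.9]), array([133.6,  19.1]), 2.76, np.float64(0.0999), 233)
(array([541.3, -65.2]), array([132. ,  17.1]), 2.9, np.float64(0.1004), 261)
roll yaw -0.2992 pitch 0.003 z 0.0288 ends [ 0.4477 -0.2733] [ 0.5926 -0.318 ] mid [ 0.5202 -0.2957] len 0.1517 rms 0.0046 1404
bar yaw 0.3518 pitch -0.035 z 0.0099 ends [0.4207 0.2912] [0.6499 0.3753] mid [0.5353 0.3333] len 0.2441 rms 0.0017 285
side
(array([531. , 111.4]), array([129.7,  17.9]), 2.56, np.float64(0.1027), 479)
(array([538.5, -64.4]), array([130.1,  19.4]), 2.77, np.float64(0.1026), 373)
roll yaw -0.3105 pitch -0.002 z 0.0312 ends [ 0.4447 -0.2731] [ 0.5868 -0.3187] mid [ 0.5157 -0.2959] len 0.1492 rms 0.003 1076
bar yaw 0.3537 pitch -0.031 z 0.0126 ends [0.417  0.2903] [0.6468 0.3751] mid [0.5319 0.3327] len 0.2449 rms 0.0011 675
```

Both views agree within about 3 mm: the roll is at (0.518, −0.296, 0.030) with yaw −0.305, and the dispenser at (0.536, 0.0235) with yaw 0.043. The spindle has yaw 0.353. The heights match the text. I'll go above the roll first.

Emit:
{"method": "drive_tool", "body": {
  "moves": [
    {"dx": -7,"dy": -18},
    {"dx": -14,"dy": -35},
    {"dx": -14,"dy": -35},
    {"dx": -14,"dy": -35},
    {"dx": -14,"dy": -35},
    {"dx": -14,"dy": -35},
    {"dx": -14,"dy": -35},
    {"dx": -14,"dy": -35},
    {"dx": -14,"dy": -35},
    {"dx": -14,"dy": -35},
    {"dx": -7,"dy": -17},
    {"roll": 0.14},
    {"roll": 0.14},
    {"roll": 0.14},
    {"roll": 0.14},
    {"roll": 0.1},
    {}
  ]
}}

```text
schema error: expected keys hand, dx, dy, dz, roll
```

```bash
cat >> h.py <<'E'
def st():
    s=arm.read_state(); R=Ro.from_quat(s['tcp_rot']).as_matrix(); return s,R
def togo(x,y,z,yaw):
    s,R=st(); d=R.T@(np.array([x,y,z])-s['tool_pos']); yw=np.arctan2(R[1,0],R[0,0]); t=-(yaw-yw); t=(t+np.pi)%(2*np.pi)-np.pi
    print('clock',round(s['clock'],2),'tcp',s['tool_pos'].round(4),'yaw',yw.round(4),'tilt',np.round(R[:,2],3),'F',s['ft_force'].round(1),'w',round(s['width'],4),'q',s['joint_pos'].round(2))
    print('togo tool mm',(d*1000).round(1),'roll',round(t,4))
E
python3 - <<'E'
from h import *
togo(.518,-.2958,.033,-1.876)
f=grab('wrist','w1')
E
```

```text
clock 0.15 tcp [ 0.253  -0.5713  0.2332] yaw -1.154 tilt [-0.     0.001 -1.   ] F [-0.5 -0.4 -0.7] w 0.0949 q [-1.26  0.49  1.56 -0.    1.09 -0.11]
togo tool mm [-144.5 -353.9  200.3] roll 0.722
```

View pics/w1.png

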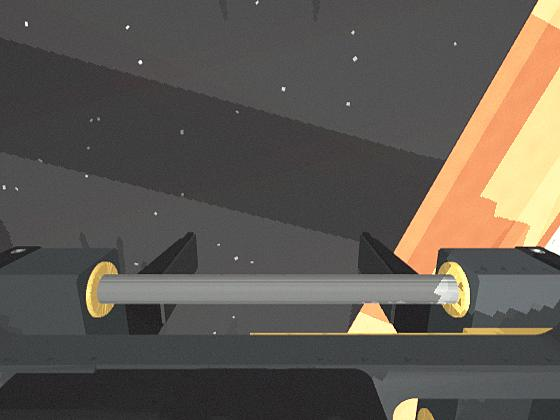

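The call was refused because every row needs all five keys. The arm hasn't moved, and this wrist picture is the same as the first one. I'll resend it in full.

Emit:
{"method": "drive_tool", "body": {
  "moves": [
    {"hand": 1,"dx": -7,"dy": -18,"dz": 0,"roll": 0},
    {"hand": 1,"dx": -14,"dy": -35,"dz": 0,"roll": 0},
    {"hand": 1,"dx": -14,"dy": -35,"dz": 0,"roll": 0},
    {"hand": 1,"dx": -14,"dy": -35,"dz": 0,"roll": 0},
    {"hand": 1,"dx": -14,"dy": -35,"dz": 0,"roll": 0},
    {"hand": 1,"dx": -14,"dy": -35,"dz": 0,"roll": 0},
    {"hand": 1,"dx": -14,"dy": -35,"dz": 0,"roll": 0},
    {"hand": 1,"dx": -14,"dy": -35,"dz": 0,"roll": 0},
    {"hand": 1,"dx": -14,"dy": -35,"dz": 0,"roll": 0},
    {"hand": 1,"dx": -14,"dy": -35,"dz": 0,"roll": 0},
    {"hand": 1,"dx": -7,"dy": -17,"dz": 0,"roll": 0},
    {"hand": 1,"dx": 0,"dy": 0,"dz": 0,"roll": 0.14},
    {"hand": 1,"dx": 0,"dy": 0,"dz": 0,"roll": 0.14},
    {"hand": 1,"dx": 0,"dy": 0,"dz": 0,"roll": 0.14},
    {"hand": 1,"dx": 0,"dy": 0,"dz": 0,"roll": 0.14},
    {"hand": 1,"dx": 0,"dy": 0,"dz": 0,"roll": 0.1},
    {"hand": 1,"dx": 0,"dy": 0,"dz": 0,"roll": 0}
  ]
}}

```text
clock: 1.9
tool_pos: [0.5309, -0.2726, 0.2319]
tcp_rot: [-0.608, 0.794, 0.003, 0.001]
ft_force: [0.4, -0.5, 0.7]
width: 0.0953
```

```bash
python3 - <<'E'
from h import *
togo(.518,-.2958,.033,-1.876)
f=grab('wrist','w1')
E
```

```text
clock 1.9 tcp [ 0.5309 -0.2726  0.2319] yaw -1.8343 tilt [-0.002  0.006 -1.   ] F [ 0.4 -0.5  0.7] w 0.0953 q [-0.59  0.45  1.63  0.    1.06  1.25]
togo tool mm [ 26.8   5.7 198.8] roll 0.0417
```

View pics/w1.png

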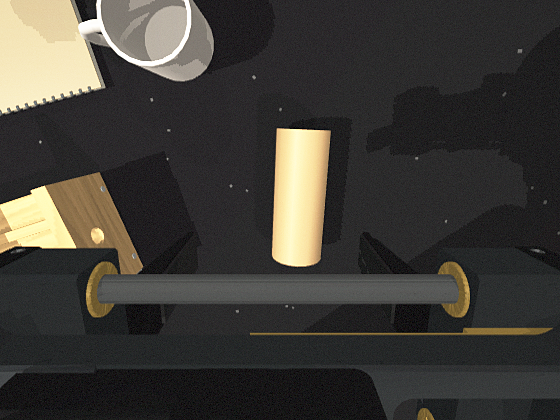

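The wrist view shows the roll upright at columns 273–330, rows 128–266, between the fingers. The mug is at (160,35) and a cheek hole at (97,236). I'll use the wrist depth as a third measurement.

```bash
cat >> h.py <<'E'
from scipy.optimize import least_squares
def fitcyl(W,b,r,lohi=(0,100)):
    P=sil(W,*b); c0=P.mean(0); d=np.linalg.svd(P[:,:2]-c0[:2],full_matrices=False)[2][0]; d=d*np.sign(d[0])
    t=(P[:,:2]-c0[:2])@d; k=(t>=np.percentile(t,lohi[0]))&(t<=np.percentile(t,lohi[1])); P=P[k]
    def res(p):
        a=np.array([np.cos(p[0])*np.cos(p[3]),np.sin(p[0])*np.cos(p[3]),np.sin(p[3])]); o=np.array([c0[0],c0[1],p[2]])+p[1]*np.array([-np.sin(p[0]),np.cos(p[0]),0])
        v=P-o; return np.linalg.norm(v-np.outer(v@a,a),axis=1)-r
    s=least_squares(res,[np.arctan2(d[1],d[0]),0,c0[2]-r/2,0],loss='soft_l1',f_scale=.002)
    p=s.x; o=c0[:2]+p[1]*np.array([-np.sin(p[0]),np.cos(p[0])]); a=np.array([np.cos(p[0]),np.sin(p[0])])
    t=(P[:,:2]-o)@a; lo,hi=np.percentile(t,[.5,99.5])
    print('yaw',p[0].round(4),'pitch',p[3].round(3),'z(c0)',p[2].round(4),'ends',(o+a*lo).round(4),(o+a*hi).round(4),'mid',(o+a*(lo+hi)/2).round(4),'len',(hi-lo).round(4),'rms',np.sqrt(np.mean(s.fun**2)).round(4),len(P))
E
python3 - <<'E'
from h import *
f=dict(np.load('pics/w1.npz')); W=cloud(f); fitcyl(W,(.4,.65,-.4,-.2,.012,.07),.03)
print(cheeks(W))
s,R=st(); C=-f['R'].T@f['t']; print('cam in tool',R.T@(C-s['tool_pos']))
E
```

```text
yaw -0.3046 pitch 0.001 z(c0) 0.0305 ends [ 0.4479 -0.2718] [ 0.5897 -0.3164] mid [ 0.5188 -0.2941] len 0.1486 rms 0.0007 6922
[None, (array([571.3, -62.3]), array([67.5, 18.2]), 2.69, np.float64(0.1024), 1461)]
cam in tool [-0.00038559 -0.06996886 -0.15192593]
```

Emit:
{"method": "drive_tool", "body": {
  "moves": [
    {"hand": 1,"dx": 25,"dy": 5,"dz": 0,"roll": 0.042},
    {"hand": 1,"dx": 0,"dy": 0,"dz": 30,"roll": 0},
    {"hand": 1,"dx": 0,"dy": 0,"dz": 40,"roll": 0},
    {"hand": 1,"dx": 0,"dy": 0,"dz": 30,"roll": 0},
    {"hand": 1,"dx": 0,"dy": 0,"dz": 0,"roll": 0},
    {"hand": 1,"dx": 0,"dy": 0,"dz": 0,"roll": 0}
  ]
}}

```text
clock: 2.55
tool_pos: [0.5204, -0.2936, 0.1311]
tcp_rot: [-0.6, 0.8, 0.001, 0.002]
ft_force: [-0.7, -0.2, -0.1]
width: 0.0947
```

```bash
python3 - <<'E'
from h import *
togo(.5187,-.2943,.034,-1.8755)
E
```

```text
clock 2.55 tcp [ 0.5204 -0.2936  0.1311] yaw -1.8543 tilt [ 0.001  0.004 -1.   ] F [-0.7 -0.2 -0.1] w 0.0947 q [-0.63  0.57  1.73  0.01  0.84  1.22]
togo tool mm [ 1.6  1.4 97.1] roll 0.0212
```

Emit:
{"method": "drive_tool", "body": {
  "moves": [
    {"hand": 1,"dx": 1,"dy": 1,"dz": 30,"roll": 0.02},
    {"hand": 1,"dx": 1,"dy": 1,"dz": 30,"roll": 0.01},
    {"hand": 1,"dx": 0,"dy": 0,"dz": 25,"roll": 0.005},
    {"hand": 1,"dx": 0,"dy": 0,"dz": 12,"roll": 0},
    {"hand": 1,"dx": 0,"dy": 0,"dz": 2,"roll": 0},
    {"hand": 0,"dx": 0,"dy": 0,"dz": 0,"roll": 0},
    {"hand": 0,"dx": 0,"dy": 0,"dz": 0,"roll": 0},
    {"hand": 0,"dx": 0,"dy": 0,"dz": 0,"roll": 0},
    {"hand": 0,"dx": 0,"dy": 0,"dz": 0,"roll": 0},
    {"hand": 0,"dx": 0,"dy": 0,"dz": 0,"roll": 0},
    {"hand": 0,"dx": 0,"dy": 0,"dz": 0,"roll": 0}
  ]
}}

```text
clock: 3.65
tool_pos: [0.5249, -0.2977, 0.0438]
tcp_rot: [-0.589, 0.808, -0.009, 0.005]
ft_force: [0.6, 0.3, -2.9]
width: 0.0598
```

```bash
python3 - <<'E'
from h import *
togo(.5187,-.2943,.034,-1.8755)
f=grab('wrist','w2')
togo(.5187,-.2943,.034,-1.8755)
W=cloud(f); fitcyl(W,(.4,.65,-.4,-.2,.012,.07),.03)
E
```

```text
clock 3.65 tcp [ 0.5249 -0.2977  0.0438] yaw -1.8818 tilt [ 0.018 -0.008 -1.   ] F [ 0.6  0.3 -2.9] w 0.0598 q [-0.63  0.7   1.78  0.01  0.64  1.25]
togo tool mm [-1.4  7.1  9.6] roll -0.0063
clock 3.7 tcp [ 0.5248 -0.2977  0.0437] yaw -1.8819 tilt [ 0.018 -0.008 -1.   ] F [0.5 1.1 1.2] w 0.0598 q [-0.63  0.7   1.78  0.01  0.64  1.25]
togo tool mm [-1.4  7.1  9.5] roll -0.0064
yaw -0.3082 pitch -0.001 z(c0) 0.0308 ends [ 0.4911 -0.2863] [ 0.5891 -0.3175] mid [ 0.5401 -0.3019] len 0.1028 rms 0.0035 20055
```

View pics/w2.png

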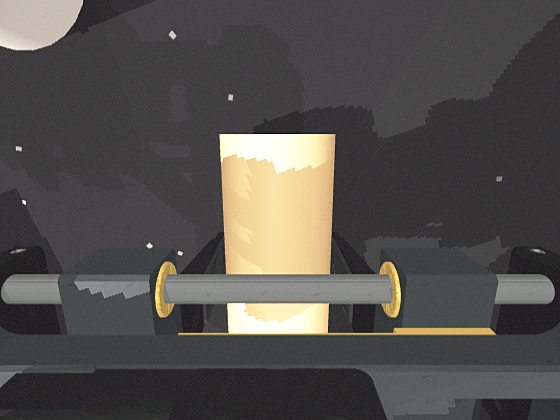

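The roll (columns 219–336) is held across its 60 mm diameter. The grip is 13 mm above its centre and 7 mm off along its axis, which is acceptable. Fast rows let the tool tilt drift (0.02 rad so far), so I'll lift more gently.

Emit:
{"method": "drive_tool", "body": {
  "moves": [
    {"hand": 0,"dx": 0,"dy": 0,"dz": -8,"roll": 0},
    {"hand": 0,"dx": 0,"dy": 0,"dz": -15,"roll": 0},
    {"hand": 0,"dx": 0,"dy": 0,"dz": -20,"roll": 0},
    {"hand": 0,"dx": 0,"dy": 0,"dz": -20,"roll": 0},
    {"hand": 0,"dx": 0,"dy": 0,"dz": -20,"roll": 0},
    {"hand": 0,"dx": 0,"dy": 0,"dz": -20,"roll": 0},
    {"hand": 0,"dx": 0,"dy": 0,"dz": -20,"roll": 0},
    {"hand": 0,"dx": 0,"dy": 0,"dz": -15,"roll": 0},
    {"hand": 0,"dx": 0,"dy": 0,"dz": -8,"roll": 0},
    {"hand": 0,"dx": 0,"dy": 0,"dz": 0,"roll": 0}
  ]
}}

```text
clock: 4.7
tool_pos: [0.5206, -0.2959, 0.203]
tcp_rot: [-0.589, 0.808, -0.009, 0.005]
ft_force: [0.7, -0.3, -4.0]
width: 0.0595
```

```bash
python3 - <<'E'
from h import *
togo(.5362,.0235,.18,.043)
f=grab('wrist','w3')
W=cloud(f);s,R=st(); T=(W-s['tool_pos'])@R; np.save('pics/T3.npy',T)
m=(np.abs(T[...,0])<.04)&(T[...,1]<-.02)&(T[...,2]>-.03)&(T[...,2]<.06)&(T[...,1]>-.15)
P=T[m]; print(P.min(0),P.max(0),len(P))
E
```

```text
clock 4.7 tcp [ 0.5206 -0.2959  0.203 ] yaw -1.882 tilt [ 0.018 -0.008 -1.   ] F [ 0.7 -0.3 -4. ] w 0.0595 q [-0.63  0.48  1.67  0.    0.97  1.25]
togo tool mm [-308.9   83.4   20.7] roll -1.925
[-0.02929933 -0.06777054 -0.01886011] [ 0.02804595 -0.02001347  0.00511671] 11418
```

View pics/w3.png

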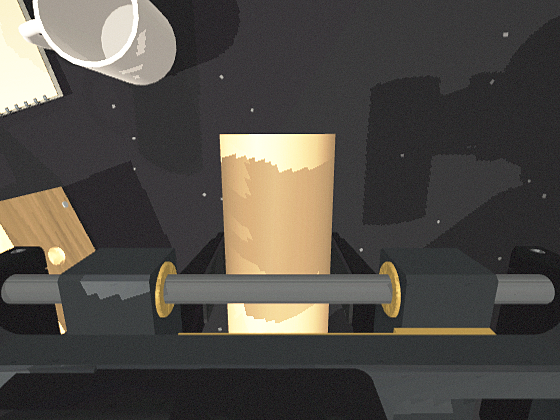

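The lift is good with no slip: the roll's far end sits at tool y = −68 mm, so its centre is at tool y = +7 mm. Now I'll turn it by −1.92.

Emit:
{"method": "drive_tool", "body": {
  "moves": [
    {"hand": 0,"dx": 0,"dy": 0,"dz": 0,"roll": -0.08},
    {"hand": 0,"dx": 0,"dy": 0,"dz": 0,"roll": -0.13},
    {"hand": 0,"dx": 0,"dy": 0,"dz": 0,"roll": -0.13},
    {"hand": 0,"dx": 0,"dy": 0,"dz": 0,"roll": -0.13},
    {"hand": 0,"dx": 0,"dy": 0,"dz": 0,"roll": -0.13},
    {"hand": 0,"dx": 0,"dy": 0,"dz": 0,"roll": -0.13},
    {"hand": 0,"dx": 0,"dy": 0,"dz": 0,"roll": -0.13},
    {"hand": 0,"dx": 0,"dy": 0,"dz": 0,"roll": -0.13},
    {"hand": 0,"dx": 0,"dy": 0,"dz": 0,"roll": -0.13},
    {"hand": 0,"dx": 0,"dy": 0,"dz": 0,"roll": -0.13},
    {"hand": 0,"dx": 0,"dy": 0,"dz": 0,"roll": -0.13},
    {"hand": 0,"dx": 0,"dy": 0,"dz": 0,"roll": -0.13},
    {"hand": 0,"dx": 0,"dy": 0,"dz": 0,"roll": -0.13},
    {"hand": 0,"dx": 0,"dy": 0,"dz": 0,"roll": -0.13},
    {"hand": 0,"dx": 0,"dy": 0,"dz": 0,"roll": -0.08},
    {"hand": 0,"dx": 0,"dy": 0,"dz": 0,"roll": 0}
  ]
}}

```text
clock: 6.35
tool_pos: [0.5145, -0.2919, 0.1861]
tcp_rot: [1.0, 0.022, -0.003, -0.005]
ft_force: [0.5, 0.8, -3.7]
width: 0.0597
```

```bash
python3 - <<'E'
from h import *
togo(.5359,.0307,.18,.043)
E
```

```text
clock 6.35 tcp [ 0.5145 -0.2919  0.1861] yaw 0.0448 tilt [-0.006  0.009 -1.   ] F [ 0.5  0.8 -3.7] w 0.0597 q [-0.63  0.5   1.69  0.    0.96 -0.68]
togo tool mm [  35.9 -321.2    9. ] roll 0.0018
```

Emit:
{"method": "drive_tool", "body": {
  "moves": [
    {"hand": 0,"dx": 2,"dy": -15,"dz": -2,"roll": 0},
    {"hand": 0,"dx": 3,"dy": -30,"dz": -2,"roll": 0},
    {"hand": 0,"dx": 4,"dy": -30,"dz": -2,"roll": 0},
    {"hand": 0,"dx": 4,"dy": -30,"dz": -1,"roll": 0},
    {"hand": 0,"dx": 4,"dy": -30,"dz": -1,"roll": 0},
    {"hand": 0,"dx": 4,"dy": -30,"dz": -1,"roll": 0},
    {"hand": 0,"dx": 4,"dy": -30,"dz": -1,"roll": 0},
    {"hand": 0,"dx": 4,"dy": -30,"dz": -1,"roll": 0},
    {"hand": 0,"dx": 3,"dy": -30,"dz": -1,"roll": 0},
    {"hand": 0,"dx": 2,"dy": -30,"dz": 0,"roll": 0},
    {"hand": 0,"dx": 1,"dy": -20,"dz": 0,"roll": 0},
    {"hand": 0,"dx": 0,"dy": -10,"dz": 0,"roll": 0},
    {"hand": 0,"dx": 0,"dy": 0,"dz": 0,"roll": 0}
  ]
}}

```text
clock: 7.65
tool_pos: [0.5357, 0.0449, 0.1988]
tcp_rot: [1.0, 0.007, -0.007, -0.007]
ft_force: [-0.2, -0.0, -4.2]
width: 0.0597
```

```bash
python3 - <<'E'
from h import *
togo(.5359,.0307,.0735,.043)
for n in ['wrist','side','scene']:
    f=grab(n,n+'4'); W=cloud(f); print(n,cheeks(W))
    if n=='wrist':
        s,R=st(); T=(W-s['tool_pos'])@R
        m=(np.abs(T[...,0])<.04)&(T[...,1]<-.02)&(T[...,2]>-.03)&(T[...,2]<.02)&(T[...,1]>-.15)
        P=T[m]; print('roll in tool',P.min(0),P.max(0)); Q=W[m]; print('roll far end world',Q[Q[:,1]>Q[:,1].max()-.004].mean(0))
E
```

```text
clock 7.65 tcp [0.5357 0.0449 0.1988] yaw 0.0136 tilt [-0.014  0.014 -1.   ] F [-0.2 -0.  -4.2] w 0.0597 q [-0.05  0.41  1.81  0.02  0.94 -0.07]
togo tool mm [  1.7  15.9 125.1] roll -0.0294
wrist [(array([532.2, 113.4]), array([130.1,  15.1]), 2.46, np.float64(0.1028), 2320), (array([539.6, -60.6]), array([129.7,  11.6]), 2.45, np.float64(0.1024), 562)]
roll in tool [-0.0283311  -0.06853812 -0.01819299] [ 0.02889447 -0.02000543  0.00559386]
roll far end world [0.53593299 0.11075629 0.21094109]
side [(array([530.9, 111.8]), array([129.8,  18.5]), 2.84, np.float64(0.1028), 476), (array([532.7, -64.6]), array([118.4,  17.2]), 2.3, np.float64(0.1024), 107)]
scene [(array([542.4, 111.9]), array([116.6,  18.6]), 1.75, np.float64(0.0998), 208), (array([542.3, -65. ]), array([130.5,  16.9]), 2.69, np.float64(0.1003), 262)]
```

View pics/side4.png

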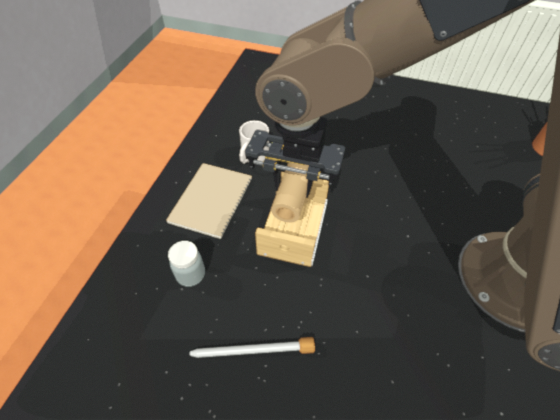

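View pics/wrist4.png

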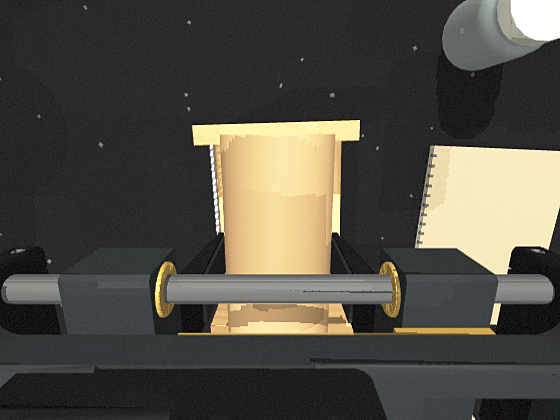

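The wrist view shows the roll above the open dispenser, with the far cheek's top at rows 122–145. The side view confirms it. The wrist measurement puts the dispenser centre at (0.536, 0.025), in agreement with the earlier figures. I'll correct and lower partway.

Emit:
{"method": "drive_tool", "body": {
  "moves": [
    {"hand": 0,"dx": 1,"dy": 8,"dz": 5,"roll": -0.03},
    {"hand": 0,"dx": 1,"dy": 7,"dz": 10,"roll": -0.01},
    {"hand": 0,"dx": 0,"dy": 2,"dz": 12,"roll": 0},
    {"hand": 0,"dx": 0,"dy": 0,"dz": 10,"roll": 0},
    {"hand": 0,"dx": 0,"dy": 0,"dz": 0,"roll": 0}
  ]
}}

```text
clock: 8.3
tool_pos: [0.538, 0.0223, 0.1584]
tcp_rot: [1.0, 0.023, -0.007, -0.007]
ft_force: [0.5, 0.8, -4.4]
width: 0.0599
```

```bash
python3 - <<'E'
from h import *
togo(.5358,.0307,.0735,.043)
E
```

```text
clock 8.3 tcp [0.538  0.0223 0.1584] yaw 0.0462 tilt [-0.014  0.013 -1.   ] F [ 0.5  0.8 -4.4] w 0.0599 q [-0.09  0.47  1.85  0.02  0.84 -0.14]
togo tool mm [-0.7 -7.3 85. ] roll 0.0032
```

Emit:
{"method": "drive_tool", "body": {
  "moves": [
    {"hand": 0,"dx": 0,"dy": -4,"dz": 0,"roll": 0},
    {"hand": 0,"dx": -1,"dy": -3,"dz": 0,"roll": 0},
    {"hand": 0,"dx": 0,"dy": 0,"dz": 5,"roll": 0},
    {"hand": 0,"dx": 0,"dy": 0,"dz": 10,"roll": 0},
    {"hand": 0,"dx": 0,"dy": 0,"dz": 0,"roll": 0}
  ]
}}

```text
clock: 8.8
tool_pos: [0.5365, 0.0307, 0.1426]
tcp_rot: [1.0, 0.023, -0.006, -0.007]
ft_force: [0.2, -0.3, -3.7]
width: 0.0599
```

```bash
python3 - <<'E'
from h import *
togo(.5358,.0307,.0735,.043)
f=grab('wrist','w5'); W=cloud(f); print(cheeks(W)); s,R=st(); T=(W-s['tool_pos'])@R
m=(np.abs(T[...,0])<.04)&(T[...,1]<-.02)&(T[...,2]>-.03)&(T[...,2]<.02)&(T[...,1]>-.072)
P=T[m]; print('roll in tool',P.min(0),P.max(0))
E
```

```text
clock 8.8 tcp [0.5365 0.0307 0.1426] yaw 0.0462 tilt [-0.013  0.013 -1.   ] F [ 0.2 -0.3 -3.7] w 0.0599 q [-0.07  0.49  1.86  0.02  0.8  -0.13]
togo tool mm [ 0.2  0.9 69.1] roll 0.0032
[(array([532.1, 113.4]), array([130.7,  15.2]), 2.4, np.float64(0.1028), 5896), None]
roll in tool [-0.02857412 -0.0679173  -0.01758431] [ 0.02877521 -0.02000696  0.005875  ]
```

View pics/w5.png

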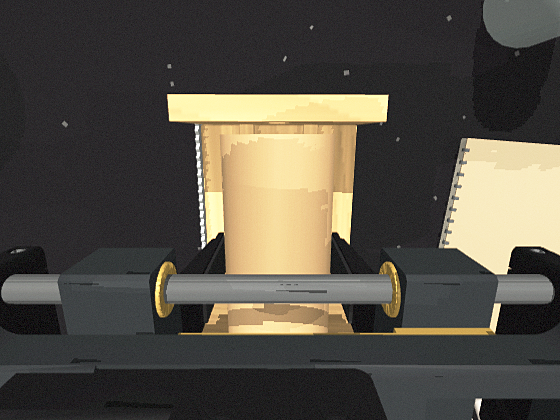

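The roll sits between the cheeks in the view, with a gap of about 7 mm to the far cheek (rows 122–134). I'll lower it.

Emit:
{"method": "drive_tool", "body": {
  "moves": [
    {"hand": 0,"dx": 0,"dy": 0,"dz": 8,"roll": 0},
    {"hand": 0,"dx": 0,"dy": 0,"dz": 12,"roll": 0},
    {"hand": 0,"dx": 0,"dy": 0,"dz": 12,"roll": 0},
    {"hand": 0,"dx": 0,"dy": 0,"dz": 12,"roll": 0},
    {"hand": 0,"dx": 0,"dy": 0,"dz": 8,"roll": 0},
    {"hand": 0,"dx": 0,"dy": 0,"dz": 4,"roll": 0},
    {"hand": 0,"dx": 0,"dy": 0,"dz": 0,"roll": 0}
  ]
}}

```text
clock: 9.55
tool_pos: [0.5358, 0.0313, 0.0813]
tcp_rot: [1.0, 0.023, -0.007, -0.007]
ft_force: [0.8, -0.0, -2.7]
width: 0.0597
```

```bash
python3 - <<'E'
from h import *
togo(.5358,.0307,.0735,.043)
E
```

```text
clock 9.55 tcp [0.5358 0.0313 0.0813] yaw 0.0459 tilt [-0.014  0.013 -1.   ] F [ 0.8 -0.  -2.7] w 0.0597 q [-0.07  0.58  1.91  0.02  0.66 -0.13]
togo tool mm [0.1 0.7 7.8] roll 0.0029
```

Emit:
{"method": "drive_tool", "body": {
  "moves": [
    {"hand": 0,"dx": 0,"dy": 0,"dz": 4,"roll": 0},
    {"hand": 0,"dx": 0,"dy": 0,"dz": 3,"roll": 0},
    {"hand": 0,"dx": 0,"dy": 0,"dz": 2,"roll": 0},
    {"hand": 0,"dx": 0,"dy": 0,"dz": 0,"roll": 0}
  ]
}}

```text
clock: 9.95
tool_pos: [0.5363, 0.0313, 0.0742]
tcp_rot: [1.0, 0.023, -0.005, -0.007]
ft_force: [-0.2, -0.5, -3.5]
width: 0.0603
```

Emit:
{"method": "drive_tool", "body": {
  "moves": [
    {"hand": 0,"dx": 0,"dy": 0,"dz": 2,"roll": 0},
    {"hand": 0.78,"dx": 0,"dy": 0,"dz": 0,"roll": 0},
    {"hand": 0.78,"dx": 0,"dy": 0,"dz": 0,"roll": 0},
    {"hand": 0.78,"dx": 0,"dy": 0,"dz": 0,"roll": 0},
    {"hand": 0.78,"dx": 0,"dy": 0,"dz": 0,"roll": 0},
    {"hand": 0.78,"dx": 0,"dy": 0,"dz": -6,"roll": 0},
    {"hand": 0.78,"dx": 0,"dy": 0,"dz": -15,"roll": 0},
    {"hand": 0.78,"dx": 0,"dy": 0,"dz": -25,"roll": 0},
    {"hand": 0.78,"dx": 0,"dy": 0,"dz": -30,"roll": 0},
    {"hand": 0.78,"dx": 0,"dy": 0,"dz": -30,"roll": 0},
    {"hand": 0.78,"dx": 0,"dy": 0,"dz": -20,"roll": 0},
    {"hand": 0.78,"dx": 0,"dy": 0,"dz": 0,"roll": 0}
  ]
}}

```text
clock: 11.15
tool_pos: [0.5382, 0.0295, 0.2064]
tcp_rot: [1.0, 0.023, -0.004, -0.006]
ft_force: [0.6, -0.7, -0.8]
width: 0.0742
```

```bash
python3 - <<'E'
from h import *
togo(.5,.32,.2,1.924)
f=grab('wrist','w6'); W=cloud(f); print(cheeks(W))
P=sil(W,.49,.585,-.06,.11,.07,.1); r=cv2.minAreaRect((P[:,:2]*1000).astype(np.float32)); print(r,P[:,2].max(), 'far end', P[P[:,1]>P[:,1].max()-.004].mean(0))
E
```

```text
clock 11.15 tcp [0.5382 0.0295 0.2064] yaw 0.0461 tilt [-0.008  0.013 -1.   ] F [ 0.6 -0.7 -0.8] w 0.0742 q [-0.07  0.4   1.8   0.01  0.95 -0.13]
togo tool mm [ -24.7 -291.8   10.4] roll -1.8779
[(array([532.4, 113.4]), array([130.3,  15.1]), 2.44, np.float64(0.1028), 3312), (array([540., -63.]), array([130.1,  16.5]), 2.9, np.float64(0.1028), 2228)]
((541.112548828125, 24.645095825195312), (94.36808013916016, 163.1927947998047), 2.441545248031616) 0.09989687166769443 far end [0.54379058 0.10638496 0.09200161]
```

View pics/w6.png

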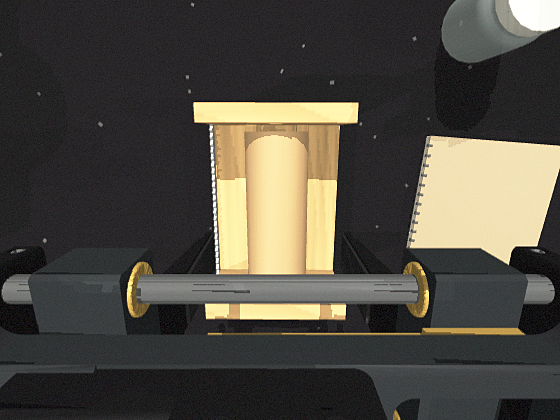

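The roll lies between the cheeks, at columns 246–308 and rows 132–300. I'll check its pose numerically while going over to the spindle.

```bash
python3 - <<'E'
from h import *
f=dict(np.load('pics/w6.npz')); W=cloud(f)
P=sil(W,.50,.575,-.05,.103,.062,.096)
def res(p):
    a=np.array([-np.sin(p[0]),np.cos(p[0]),p[3]]); a/=np.linalg.norm(a); v=P-np.array([p[1],.0245,p[2]]); return np.linalg.norm(v-np.outer(v@a,a),axis=1)-.03
s=least_squares(res,[.043,.536,.06,0],loss='soft_l1',f_scale=.002); print('roll yaw,x,z,pitch',s.x.round(4),len(P),np.sqrt(np.mean(s.fun**2)))
Q=sil(W,.52,.552,-.06,.11,.082,.093); h=np.histogram(Q[:,1],bins=np.arange(-.06,.112,.004)); print(h[0])
E
```

```text
roll yaw,x,z,pitch [ 4.890e-02  5.367e-01  6.060e-02 -1.000e-04] 8633 0.0005688764438614722
[  0   0   0   0   0   0  17 116 136 126 134 136 135 143 149 127 145 140
 147 147 156 140 153 158 147 158 159 155 165 160 164 171 160 174 168 174
 175 180 176 147   0   0]
```

Emit:
{"method": "drive_tool", "body": {
  "moves": [
    {"hand": 0.78,"dx": -1,"dy": -15,"dz": 0,"roll": 0},
    {"hand": 0.78,"dx": -3,"dy": -30,"dz": 0,"roll": 0},
    {"hand": 0.78,"dx": -3,"dy": -30,"dz": 0,"roll": 0},
    {"hand": 0.78,"dx": -3,"dy": -30,"dz": 0,"roll": 0},
    {"hand": 0.78,"dx": -3,"dy": -30,"dz": 0,"roll": 0},
    {"hand": 0.78,"dx": -3,"dy": -30,"dz": 0,"roll": 0},
    {"hand": 0.78,"dx": -3,"dy": -30,"dz": 0,"roll": 0},
    {"hand": 0.78,"dx": -3,"dy": -30,"dz": 0,"roll": 0},
    {"hand": 0.78,"dx": -3,"dy": -30,"dz": 0,"roll": 0},
    {"hand": 0.78,"dx": -2,"dy": -20,"dz": 0,"roll": 0},
    {"hand": 0.78,"dx": 0,"dy": 0,"dz": 0,"roll": -0.08},
    {"hand": 0.78,"dx": 0,"dy": 0,"dz": 0,"roll": -0.13},
    {"hand": 0.78,"dx": 0,"dy": 0,"dz": 0,"roll": -0.13},
    {"hand": 0.78,"dx": 0,"dy": 0,"dz": 0,"roll": -0.13},
    {"hand": 0.78,"dx": 0,"dy": 0,"dz": 0,"roll": -0.13},
    {"hand": 0.78,"dx": 0,"dy": 0,"dz": 0,"roll": -0.13},
    {"hand": 0.78,"dx": 0,"dy": 0,"dz": 0,"roll": -0.13},
    {"hand": 0.78,"dx": 0,"dy": 0,"dz": 0,"roll": -0.13},
    {"hand": 0.78,"dx": 0,"dy": 0,"dz": 0,"roll": -0.13},
    {"hand": 0.78,"dx": 0,"dy": 0,"dz": 0,"roll": -0.13}
  ]
}}

```text
clock: 13.2
tool_pos: [0.4769, 0.3285, 0.1805]
tcp_rot: [0.781, 0.624, -0.021, -0.016]
ft_force: [-0.3, 0.2, -0.1]
width: 0.0742
```

The roll is seated: x 0.5367, z 0.0606, yaw 0.049, and far end at y ≈ 0.0995, so it is centred within 1 mm.

```bash
python3 - <<'E'
from h import *
togo(.51,.325,.2,1.924)
E
```

```text
clock 13.2 tcp [0.4769 0.3285 0.1805] yaw 1.3482 tilt [-0.053 -0.002 -0.999] F [-0.3  0.2 -0.1] w 0.0742 q [ 0.48  0.5   1.71  0.03  0.98 -0.88]
togo tool mm [  3.6  32.1 -21.2] roll -0.5758
```

Emit:
{"method": "drive_tool", "body": {
  "moves": [
    {"hand": 0.78,"dx": 0,"dy": 0,"dz": -5,"roll": -0.12},
    {"hand": 0.78,"dx": 0,"dy": 0,"dz": -5,"roll": -0.12},
    {"hand": 0.78,"dx": 0,"dy": 0,"dz": -5,"roll": -0.12},
    {"hand": 0.78,"dx": 0,"dy": 0,"dz": -5,"roll": -0.12},
    {"hand": 0.78,"dx": 0,"dy": 0,"dz": -5,"roll": -0.08},
    {"hand": 0.78,"dx": 0,"dy": 0,"dz": 0,"roll": 0}
  ]
}}

```text
clock: 13.8
tool_pos: [0.4716, 0.3323, 0.197]
tcp_rot: [0.566, 0.823, -0.023, -0.025]
ft_force: [-0.3, 0.4, 0.4]
width: 0.0743
```

```bash
python3 - <<'E'
from h import *
togo(.51,.325,.2,1.924)
f=grab('wrist','w7'); W=cloud(f)
fitcyl(W,(.4,.7,.26,.42,.007,.05),.008,(18,99))
P=sil(W,.38,.7,.26,.42,.006,.05); r=cv2.minAreaRect((P[:,:2]*1000).astype(np.float32)); print(r,len(P))
P=sil(W,.38,.7,.26,.42,.022,.05); print('knob',P.min(0),P.max(0),P.mean(0),len(P))
E
```

```text
clock 13.8 tcp [0.4716 0.3323 0.197 ] yaw 1.9362 tilt [-0.067 -0.009 -0.998] F [-0.3  0.4  0.4] w 0.0743 q [ 0.49  0.48  1.68  0.03  1.04 -1.46]
togo tool mm [-20.5  32.9  -5.5] roll 0.0122
yaw 0.3543 pitch -0.045 z(c0) 0.0146 ends [0.4336 0.2978] [0.622  0.3675] mid [0.5278 0.3326] len 0.2009 rms 0.0021 2094
((522.4199829101562, 329.8515625), (225.0383758544922, 27.800434112548828), 19.884004592895508) 2586
knob [0.41384467 0.28035242 0.02200334] [0.52986226 0.33326702 0.03238134] [0.44085587 0.30060696 0.02668149] 965
```

View pics/w7.png

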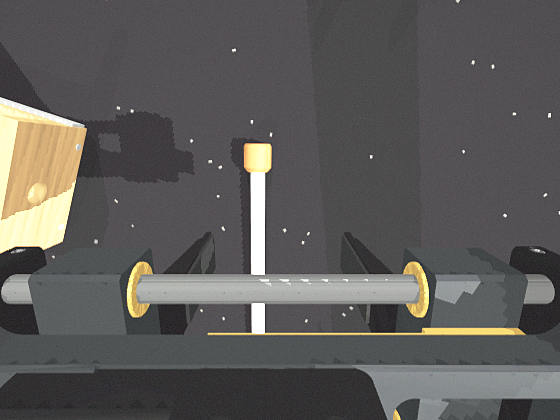

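The wrist view shows the spindle vertical at column 258, with the knob at (258,157). I'll check its position by colour and depth in the wrist view.

```bash
python3 - <<'E'
from h import *
f=dict(np.load('pics/w7.npz')); W=cloud(f); c=f['color'].astype(int)
v,u=np.indices(c.shape[:2])
k=(u>235)&(u<280)&(v>138)&(v<176)&(c[...,0]-c[...,2]>40)&(c[...,0]>120); P=W[k]; P=P[P[:,2]>.01]
print('knob',k.sum(),P.mean(0).round(4),'top z',np.percentile(P[:,2],95), u[k].min(),u[k].max(),v[k].min(),v[k].max())
a=np.array([np.cos(.353),np.sin(.353)]); n=np.array([-a[1],a[0]])
print('along/lat', np.percentile(P[:,:2]@a,[1,99]), np.percentile(P[:,:2]@n,[1,50,99]))
b=(u>245)&(u<272)&(v>178)&(v<268)&(c.min(2)>150); Q=W[b]; Q=Q[Q[:,2]>.006]
print('bar',b.sum(),np.percentile(Q[:,:2]@a,[1,99]), np.percentile(Q[:,:2]@n,[1,50,99]),np.percentile(Q[:,2],[5,50,95]))
for A in ([.4189,.2908],[.6484,.3752],[.5127,.3254]): print(np.array(A)@a,np.array(A)@n)
d=np.polyfit(Q[:,:2]@a,Q[:,:2]@n,1);print('slope',d, 'ztop slope',np.polyfit(Q[:,:2]@a,Q[:,2],1))
togo(.5127,.3254,.012,1.924)
E
```

```text
knob 793 [0.4302 0.2969 0.0275] top z 0.03126046758490325 244 271 143 172
along/lat [0.49200219 0.52099562] [0.11577033 0.12998908 0.1432684 ]
bar 1251 [0.53004437 0.62997839] [0.12235265 0.13050644 0.13717058] [0.01613999 0.0203349  0.02289462]
0.49360428083804914 0.12804945895376646
0.7381315570446453 0.12790388772374153
0.5935822709860711 0.12808800713188778
slope [-0.00131739  0.13075906] ztop slope [-0.03651928  0.04121133]
clock 13.85 tcp [0.4714 0.3322 0.1966] yaw 1.9337 tilt [-0.067 -0.009 -0.998] F [-0.5  0.7 -0.7] w 0.0742 q [ 0.49  0.48  1.69  0.03  1.04 -1.46]
togo tool mm [-23.9  48.3 181.5] roll 0.0097
```

Emit:
{"method": "drive_tool", "body": {
  "moves": [
    {"hand": 0.78,"dx": -7,"dy": 12,"dz": 0,"roll": 0},
    {"hand": 0.78,"dx": -9,"dy": 18,"dz": 5,"roll": -0.005},
    {"hand": 0.78,"dx": -6,"dy": 14,"dz": 15,"roll": 0},
    {"hand": 0.78,"dx": 0,"dy": 2,"dz": 20,"roll": 0},
    {"hand": 0.78,"dx": 0,"dy": 0,"dz": 20,"roll": 0},
    {"hand": 0.78,"dx": 0,"dy": 0,"dz": 20,"roll": 0},
    {"hand": 0.78,"dx": 0,"dy": 0,"dz": 20,"roll": 0},
    {"hand": 0.78,"dx": 0,"dy": 0,"dz": 15,"roll": 0},
    {"hand": 0.78,"dx": 0,"dy": 0,"dz": 5,"roll": 0},
    {"hand": 0.78,"dx": 0,"dy": 0,"dz": 0,"roll": 0}
  ]
}}

```text
clock: 14.85
tool_pos: [0.5204, 0.3259, 0.0613]
tcp_rot: [0.574, 0.818, -0.025, -0.026]
ft_force: [-0.4, -0.1, 0.7]
width: 0.0742
```

```bash
python3 - <<'E'
from h import *
togo(.5105,.3261,.024,1.924)
f=grab('wrist','w8'); W=cloud(f); c=f['color'].astype(int)
v,u=np.indices(c.shape[:2]); s,R=st(); T=(W-s['tool_pos'])@R
m=(np.abs(T[...,0])<.025)&(T[...,1]<-.02)&(T[...,1]>-.14)&(W[...,2]>.006)&(W[...,2]<.04); P=T[m];Q=W[m]
print(len(P)); 
for lo in np.arange(-.13,-.02,.01):
    k=(P[:,1]>lo)&(P[:,1]<lo+.01)
    if k.sum()>20: print(round(lo,3),np.percentile(P[k,0],[2,50,98]).round(4),'ztop',np.percentile(Q[k,2],95).round(4),k.sum())
E
```

```text
clock 14.85 tcp [0.5204 0.3259 0.0613] yaw 1.9173 tilt [-0.072 -0.012 -0.997] F [-0.4 -0.1  0.7] w 0.0742 q [ 0.44  0.7   1.69  0.03  0.82 -1.49]
togo tool mm [ 3.1 -6.6 38. ] roll -0.0067
4721
-0.11 [-0.0113  0.0024  0.0162] ztop 0.0314 484
-0.1 [-0.0113  0.0024  0.0164] ztop 0.0312 887
-0.09 [-0.0109  0.0024  0.0161] ztop 0.031 844
-0.08 [-0.009   0.0025  0.0141] ztop 0.0283 554
-0.07 [-0.005   0.0025  0.0101] ztop 0.0237 416
-0.06 [-0.0051  0.0025  0.0102] ztop 0.0234 408
-0.05 [-0.0045  0.0025  0.0103] ztop 0.0229 384
-0.04 [-0.0045  0.0032  0.0104] ztop 0.0225 375
-0.03 [-0.0046  0.0032  0.0105] ztop 0.0223 369
```

View pics/w8.png

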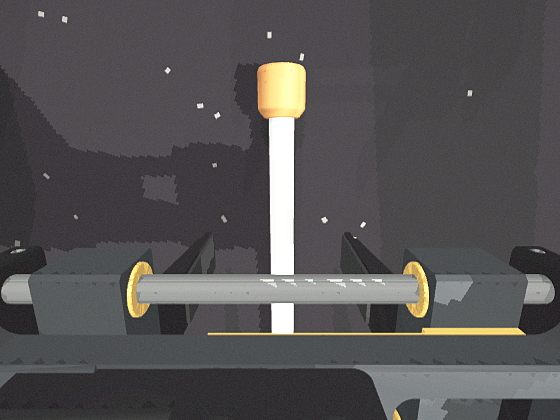

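The knob is at (282,90) and the bar at columns 269–294, tool x about +3 mm. The remaining correction is dy −6.6 and dz 38, so I'll descend and grip.

Emit:
{"method": "drive_tool", "body": {
  "moves": [
    {"hand": 0.5,"dx": 2,"dy": -4,"dz": 5,"roll": -0.005},
    {"hand": 0.5,"dx": 1,"dy": -3,"dz": 10,"roll": 0},
    {"hand": 0.5,"dx": 0,"dy": 0,"dz": 10,"roll": 0},
    {"hand": 0.5,"dx": 0,"dy": 0,"dz": 6,"roll": 0},
    {"hand": 0.5,"dx": 0,"dy": 0,"dz": 3,"roll": 0},
    {"hand": 0.5,"dx": 0,"dy": 0,"dz": 0,"roll": 0}
  ]
}}

```text
clock: 15.5
tool_pos: [0.5106, 0.3265, 0.0274]
tcp_rot: [0.572, 0.819, -0.024, -0.025]
ft_force: [-0.3, -0.0, -0.7]
width: 0.0475
```

```bash
python3 - <<'E'
from h import *
togo(.5105,.3261,.024,1.924)
E
```

```text
clock 15.5 tcp [0.5106 0.3265 0.0274] yaw 1.9221 tilt [-0.069 -0.01  -0.998] F [-0.3 -0.  -0.7] w 0.0475 q [ 0.45  0.74  1.73  0.03  0.74 -1.49]
togo tool mm [-0.4  0.   3.4] roll -0.0019
```

Emit:
{"method": "drive_tool", "body": {
  "moves": [
    {"hand": 0.5,"dx": 0,"dy": 0,"dz": 3,"roll": 0},
    {"hand": 0,"dx": 0,"dy": 0,"dz": 1,"roll": 0},
    {"hand": 0,"dx": 0,"dy": 0,"dz": 0,"roll": 0},
    {"hand": 0,"dx": 0,"dy": 0,"dz": 0,"roll": 0},
    {"hand": 0,"dx": 0,"dy": 0,"dz": 0,"roll": 0},
    {"hand": 0,"dx": 0,"dy": 0,"dz": 0,"roll": 0},
    {"hand": 0,"dx": 0,"dy": 0,"dz": 0,"roll": 0}
  ]
}}

```text
clock: 16.2
tool_pos: [0.5109, 0.3266, 0.0238]
tcp_rot: [0.572, 0.819, -0.023, -0.025]
ft_force: [0.7, 0.2, -1.3]
width: 0.0151
```

Emit:
{"method": "drive_tool", "body": {
  "moves": [
    {"hand": 0,"dx": 0,"dy": 0,"dz": -6,"roll": 0},
    {"hand": 0,"dx": 0,"dy": 0,"dz": -12,"roll": 0},
    {"hand": 0,"dx": 0,"dy": 0,"dz": -16,"roll": 0},
    {"hand": 0,"dx": 0,"dy": 0,"dz": -16,"roll": 0},
    {"hand": 0,"dx": 0,"dy": 0,"dz": -16,"roll": 0},
    {"hand": 0,"dx": 0,"dy": 0,"dz": -10,"roll": 0},
    {"hand": 0,"dx": 0,"dy": 0,"dz": 0,"roll": 0}
  ]
}}

```text
clock: 16.9
tool_pos: [0.5159, 0.3272, 0.1059]
tcp_rot: [0.572, 0.819, -0.024, -0.025]
ft_force: [-1.0, 0.5, -3.5]
width: 0.0154
```

```bash
python3 - <<'E'
from h import *
togo(.54,.29,.1,.043)
f=grab('side','s9')
W=cloud(f); fitcyl(W,(.38,.7,.25,.43,.03,.16),.008,(18,98))
E
```

```text
clock 16.9 tcp [0.5159 0.3272 0.1059] yaw 1.9219 tilt [-0.068 -0.01  -0.998] F [-1.   0.5 -3.5] w 0.0154 q [ 0.45  0.64  1.67  0.03  0.89 -1.49]
togo tool mm [-43.3  10.2   4.6] roll 1.8789
yaw 0.3466 pitch -0.055 z(c0) 0.0962 ends [0.4398 0.2996] [0.6471 0.3745] mid [0.5435 0.3371] len 0.2204 rms 0.0035 797
```

View pics/s9.png

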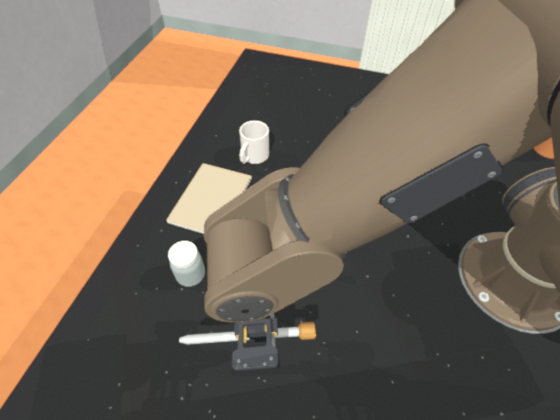

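The spindle is lifted, with the gripper at (257,345) and the nose at (185,340). I'll rotate it to point at the hole.

Emit:
{"method": "drive_tool", "body": {
  "moves": [
    {"hand": 0,"dx": 0,"dy": 0,"dz": -1,"roll": 0.06},
    {"hand": 0,"dx": 0,"dy": 0,"dz": -1,"roll": 0.12},
    {"hand": 0,"dx": 0,"dy": 0,"dz": -1,"roll": 0.12},
    {"hand": 0,"dx": 0,"dy": 0,"dz": -1,"roll": 0.12},
    {"hand": 0,"dx": 0,"dy": 0,"dz": -1,"roll": 0.12},
    {"hand": 0,"dx": 0,"dy": 0,"dz": -1,"roll": 0.12},
    {"hand": 0,"dx": 0,"dy": 0,"dz": -1,"roll": 0.12},
    {"hand": 0,"dx": 0,"dy": 0,"dz": -1,"roll": 0.12},
    {"hand": 0,"dx": 0,"dy": 0,"dz": -1,"roll": 0.12},
    {"hand": 0,"dx": 0,"dy": 0,"dz": -1,"roll": 0.12},
    {"hand": 0,"dx": 0,"dy": 0,"dz": -1,"roll": 0.12},
    {"hand": 0,"dx": 0,"dy": 0,"dz": -1,"roll": 0.12},
    {"hand": 0,"dx": 0,"dy": 0,"dz": -1,"roll": 0.12},
    {"hand": 0,"dx": 0,"dy": 0,"dz": -1,"roll": 0.12},
    {"hand": 0,"dx": 0,"dy": 0,"dz": -1,"roll": 0.12},
    {"hand": 0,"dx": 0,"dy": 0,"dz": -1,"roll": 0.12},
    {"hand": 0,"dx": 0,"dy": 0,"dz": 0,"roll": 0.04},
    {"hand": 0,"dx": 0,"dy": 0,"dz": 0,"roll": 0}
  ]
}}

```text
clock: 18.75
tool_pos: [0.5101, 0.3243, 0.1066]
tcp_rot: [0.998, -0.029, -0.045, 0.011]
ft_force: [-0.1, -0.3, -2.5]
width: 0.0154
```

```bash
python3 - <<'E'
from h import *
togo(.54,.29,.1,.043)
for n in ('side','scene','wrist'): f=grab(n,n+'10')
E
```

```text
clock 18.75 tcp [0.5101 0.3243 0.1066] yaw -0.0598 tilt [-0.091 -0.02  -0.996] F [-0.1 -0.3 -2.5] w 0.0154 q [0.45 0.64 1.68 0.03 0.92 0.49]
togo tool mm [32.4 32.3  4.6] roll -0.1028
```

View pics/side10.png

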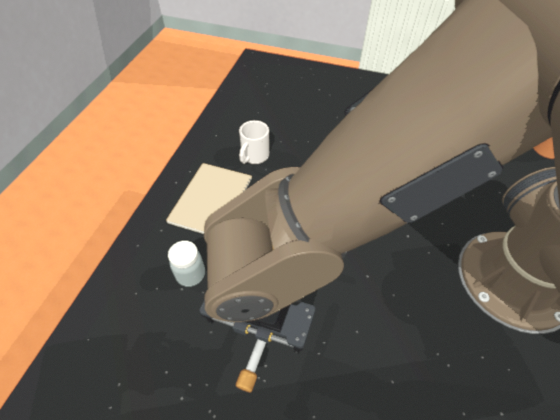

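View pics/scene10.png

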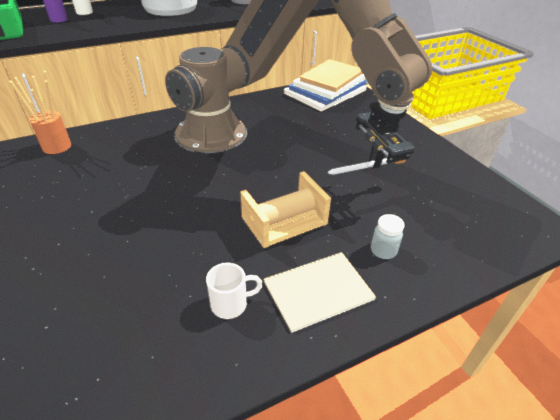

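View pics/wrist10.png

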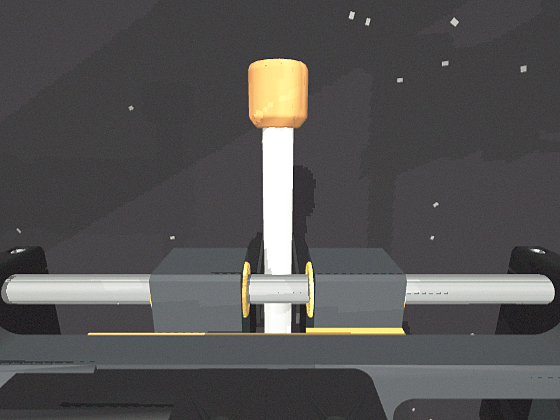

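The scene view shows the spindle's nose at (330,172) with the right cheek hole just below and to its left. The wrist view shows the knob at (278,93). I'll measure the spindle in both clouds.

```bash
cat >> h.py <<'E'
def barfit(P,r,ax0):
    c0=P.mean(0)
    def res(p):
        a=np.array([p[0],-1,p[1]]); a/=np.linalg.norm(a); v=P-np.array([p[2],c0[1],p[3]]); return np.linalg.norm(v-np.outer(v@a,a),axis=1)-r
    s=least_squares(res,[ax0,0,c0[0],c0[2]-r*.6],loss='soft_l1',f_scale=.001); return s.x,c0[1],np.sqrt(np.mean(s.fun**2))
def spindle(tagw=None,tags=None,yr=None):
    if tagw:
        f=dict(np.load(f'pics/{tagw}.npz')); W=cloud(f); s,R=st(); T=(W-s['tool_pos'])@R
        m=(np.abs(T[...,0])<.025)&(T[...,1]<-.02)&(T[...,1]>-.14)&(T[...,2]>-.02)&(T[...,2]<.04)
        P=W[m]; t=T[m][:,1]; top=t.min(); sh=top+.03
        b=m&(T[...,1]>sh+.004)&(T[...,1]<-.025); 
        x,y0,e=barfit(W[b],.008,.04); 
        kn=m&(T[...,1]<sh-.006); xk,yk,ek=barfit(W[kn],.015,.04)
        print('wrist: knob rear tool y',top.round(4),'bar dir x/-y %.4f, pitch(up per fwd) %.4f; at y=%.4f x=%.4f z=%.4f rms %.4f n%d'%(x[0],x[1],y0,x[2],x[3],e,b.sum()),'| knob at y=%.4f x=%.4f z=%.4f rms %.4f'%(yk,xk[2],xk[3],ek))
        return x,y0
    if tags:
        f=dict(np.load(f'pics/{tags}.npz')); W=cloud(f)
        m=(W[...,0]>.46)&(W[...,0]<.6)&(W[...,1]>yr[0])&(W[...,1]<yr[1])&(W[...,2]>.035)&(W[...,2]<.14)
        c=f['color'].astype(int); m&=(c.min(2)>110)&(np.abs(c[...,0]-c[...,2])<40)
        P=W[m]; x,y0,e=barfit(P,.008,.04); print(tags,'n',len(P),'nose y',P[:,1].min().round(4),'dir %.4f pitch %.4f at y=%.4f x=%.4f z=%.4f rms %.4f'%(x[0],x[1],y0,x[2],x[3],e)); return x,y0,P
E
python3 - <<'E'
from h import *
spindle(tagw='wrist10'); spindle(tags='scene10',yr=(.15,.30))
E
```

```text
wrist: knob rear tool y -0.1009 bar dir x/-y -0.0526, pitch(up per fwd) 0.0513; at y=0.3705 x=0.5120 z=0.0939 rms 0.0005 n2439 | knob at y=0.4128 x=0.5142 z=0.0914 rms 0.0006
scene10 n 232 nose y 0.1713 dir -0.0526 pitch 0.0472 at y=0.2342 x=0.5060 z=0.0982 rms 0.0018
```

Both views agree: pitch is +0.05 with the nose up, and the heading needs −0.10 of roll. The bar line is about 10 mm below the TCP. I'll go to pre-entry.

Emit:
{"method": "drive_tool", "body": {
  "moves": [
    {"hand": 0,"dx": 0,"dy": 0,"dz": 0,"roll": -0.05},
    {"hand": 0,"dx": 5,"dy": 0,"dz": 5,"roll": -0.05},
    {"hand": 0,"dx": 6,"dy": 5,"dz": 8,"roll": 0},
    {"hand": 0,"dx": 4,"dy": 6,"dz": 8,"roll": 0},
    {"hand": 0,"dx": 0,"dy": 5,"dz": 5,"roll": 0},
    {"hand": 0,"dx": 0,"dy": 0,"dz": 0,"roll": 0}
  ]
}}

```text
clock: 19.5
tool_pos: [0.524, 0.3065, 0.0772]
tcp_rot: [0.999, 0.024, -0.046, 0.009]
ft_force: [-0.6, 0.1, -3.1]
width: 0.0156
```

```bash
python3 - <<'E'
from h import *
togo(.5253,.290,.0685,.043)
for n in ('scene','wrist'): f=grab(n,n+'11')
x,y0=spindle(tagw='wrist11'); spindle(tags='scene11',yr=(.12,.29))
print('bar at y=.1204 would be x %.4f z %.4f'%(x[2]+x[0]*(y0-.1204),x[3]+x[1]*(y0-.1204)),'dir want .043')
E
```

```text
clock 19.5 tcp [0.524  0.3065 0.0772] yaw 0.0474 tilt [-0.092 -0.021 -0.996] F [-0.6  0.1 -3.1] w 0.0156 q [0.41 0.68 1.69 0.02 0.87 0.35]
togo tool mm [ 1.4 16.4  8.8] roll 0.0044
wrist: knob rear tool y -0.1004 bar dir x/-y 0.0541, pitch(up per fwd) 0.0405; at y=0.3533 x=0.5210 z=0.0651 rms 0.0005 n2429 | knob at y=0.3955 x=0.5188 z=0.0630 rms 0.0006
scene11 n 237 nose y 0.1545 dir 0.0411 pitch 0.0303 at y=0.2206 x=0.5289 z=0.0677 rms 0.0017
bar at y=.1204 would be x 0.5336 z 0.0745 dir want .043
```

View pics/scene11.png

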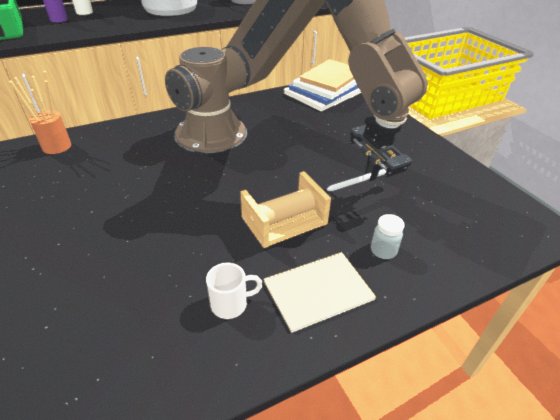

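The nose tip at (328,189) is about 36 mm short of the hole face and laterally in line. It is about 6 mm high, so I'll lower it and approach.

Emit:
{"method": "drive_tool", "body": {
  "moves": [
    {"hand": 0,"dx": 0,"dy": 3,"dz": 3,"roll": 0},
    {"hand": 0,"dx": 0,"dy": 7,"dz": 3,"roll": 0},
    {"hand": 0,"dx": 0,"dy": 7,"dz": 0,"roll": 0},
    {"hand": 0,"dx": 0,"dy": 3,"dz": 0,"roll": 0},
    {"hand": 0,"dx": 0,"dy": 0,"dz": 0,"roll": 0}
  ]
}}

```text
clock: 20.1
tool_pos: [0.5247, 0.2857, 0.0728]
tcp_rot: [0.999, 0.024, -0.045, 0.009]
ft_force: [0.1, -0.9, -2.3]
width: 0.015
```

```bash
cat >> h.py <<'E'
def chk(i,yr):
    togo(.5253,.270,.0685,.043)
    for n in ('scene','wrist'): f=grab(n,n+str(i))
    x,y0=spindle(tagw='wrist%d'%i); s,R=st(); 
    yn=y0-(s['tool_pos'][1] and 0)
    print(' wrist: at hole y=.1204 x %.4f z %.4f (want .5321 .0667)'%(x[2]+x[0]*(y0-.1204),x[3]+x[1]*(y0-.1204)))
    try:
        x,y0,P=spindle(tags='scene%d'%i,yr=yr); print(' scene: at hole y=.1193 x %.4f z %.4f (want .5334 .0642); nose z %.4f'%(x[2]+x[0]*(y0-.1193),x[3]+x[1]*(y0-.1193),x[3]+x[1]*(y0-P[:,1].min())))
    except Exception as e: print(e)
    c=cv2.imread('pics/scene%d.png'%i); cv2.imwrite('pics/z%d.png'%i,cv2.resize(c[130:270,220:430],None,fx=3.6,fy=3.6,interpolation=cv2.INTER_CUBIC))
E
python3 -c "
from h import *
chk(12,(.122,.28))"
```

```text
clock 20.1 tcp [0.5247 0.2857 0.0728] yaw 0.048 tilt [-0.089 -0.02  -0.996] F [ 0.1 -0.9 -2.3] w 0.015 q [0.38 0.68 1.71 0.02 0.84 0.32]
togo tool mm [ 0.2 15.7  4.5] roll 0.005
wrist: knob rear tool y -0.1006 bar dir x/-y 0.0532, pitch(up per fwd) 0.0379; at y=0.3323 x=0.5217 z=0.0604 rms 0.0005 n2441 | knob at y=0.3745 x=0.5194 z=0.0583 rms 0.0006
 wrist: at hole y=.1204 x 0.5329 z 0.0684 (want .5321 .0667)
scene12 n 246 nose y 0.1416 dir 0.0552 pitch 0.0347 at y=0.2114 x=0.5293 z=0.0626 rms 0.0159
 scene: at hole y=.1193 x 0.5343 z 0.0658 (want .5334 .0642); nose z 0.0650
```

View pics/z12.png

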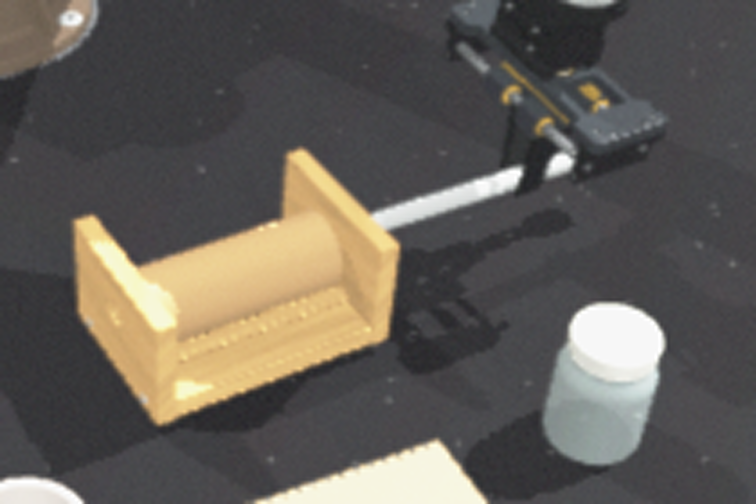

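Both views put the nose within about 1 mm sideways and 1–1.6 mm high, against a 6 mm margin for the tapered tip. I'll go in gently and watch the force.

Emit:
{"method": "drive_tool", "body": {
  "moves": [
    {"hand": 0,"dx": 0,"dy": 2,"dz": 1,"roll": 0.01},
    {"hand": 0,"dx": 0.5,"dy": 6,"dz": 0,"roll": 0},
    {"hand": 0,"dx": 0,"dy": 8,"dz": 0,"roll": 0},
    {"hand": 0,"dx": 0,"dy": 8,"dz": 0,"roll": 0},
    {"hand": 0,"dx": 0,"dy": 6,"dz": 0,"roll": 0},
    {"hand": 0,"dx": 0,"dy": 2,"dz": 0,"roll": 0}
  ]
}}

```text
clock: 20.8
tool_pos: [0.5265, 0.2517, 0.0723]
tcp_rot: [0.999, 0.019, -0.045, 0.009]
ft_force: [-0.9, -0.7, -2.3]
width: 0.0151
```

```bash
python3 -c "
from h import *
chk(13,(.14,.26))"
```

```text
clock 20.8 tcp [0.5265 0.2517 0.0723] yaw 0.038 tilt [-0.089 -0.019 -0.996] F [-0.9 -0.7 -2.3] w 0.0151 q [0.33 0.66 1.75 0.01 0.82 0.28]
togo tool mm [ -0.2 -18.3   3.6] roll -0.005
wrist: knob rear tool y -0.1004 bar dir x/-y 0.0418, pitch(up per fwd) 0.0384; at y=0.2982 x=0.5240 z=0.0599 rms 0.0005 n2422 | knob at y=0.3403 x=0.5222 z=0.0578 rms 0.0006
 wrist: at hole y=.1204 x 0.5314 z 0.0667 (want .5321 .0667)
scene13 n 191 nose y 0.1408 dir 0.0486 pitch 0.0327 at y=0.1971 x=0.5295 z=0.0618 rms 0.0122
 scene: at hole y=.1193 x 0.5333 z 0.0644 (want .5334 .0642); nose z 0.0637
```

View pics/z13.png

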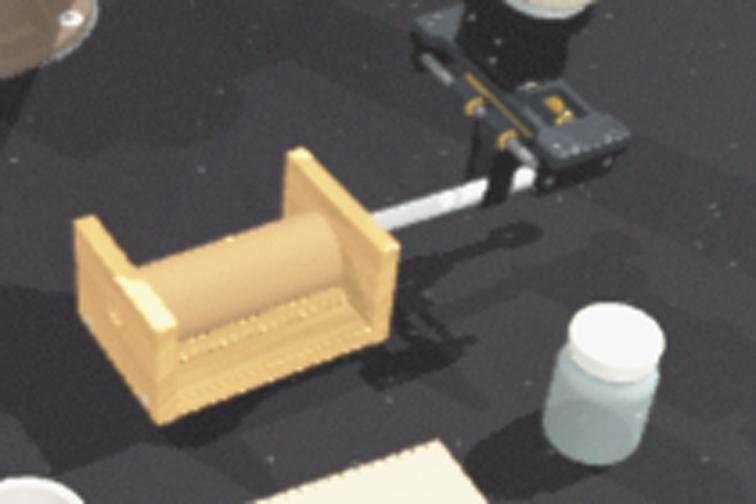

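The nose is about 18 mm into the cheek with no side force, and both cameras show it on the hole line. I'll continue, rising slightly along the bar's slope.

Emit:
{"method": "drive_tool", "body": {
  "moves": [
    {"hand": 0,"dx": 0,"dy": 5,"dz": -0.5,"roll": 0},
    {"hand": 0,"dx": 0,"dy": 10,"dz": -0.5,"roll": 0},
    {"hand": 0,"dx": 0,"dy": 10,"dz": -0.5,"roll": 0},
    {"hand": 0,"dx": 0,"dy": 10,"dz": -0.5,"roll": 0},
    {"hand": 0,"dx": 0,"dy": 10,"dz": -0.5,"roll": 0},
    {"hand": 0,"dx": 0,"dy": 10,"dz": -0.5,"roll": 0},
    {"hand": 0,"dx": 0,"dy": 3,"dz": 0,"roll": 0}
  ]
}}

```text
clock: 21.6
tool_pos: [0.5292, 0.1895, 0.0766]
tcp_rot: [0.999, 0.02, -0.044, 0.009]
ft_force: [0.3, 1.1, -2.9]
width: 0.0152
```

```bash
python3 -c "
from h import *
chk(14,(.125,.19))"
```

```text
clock 21.6 tcp [0.5292 0.1895 0.0766] yaw 0.0384 tilt [-0.088 -0.019 -0.996] F [ 0.3  1.1 -2.9] w 0.0152 q [0.23 0.63 1.8  0.   0.8  0.19]
togo tool mm [ -0.1 -80.8   6.9] roll -0.0046
wrist: knob rear tool y -0.1003 bar dir x/-y 0.0431, pitch(up per fwd) 0.0299; at y=0.2360 x=0.5267 z=0.0647 rms 0.0005 n2423 | knob at y=0.2780 x=0.5249 z=0.0631 rms 0.0006
 wrist: at hole y=.1204 x 0.5317 z 0.0681 (want .5321 .0667)
scene14 n 76 nose y 0.1411 dir 0.0794 pitch 0.0339 at y=0.1638 x=0.5310 z=0.0647 rms 0.0018
 scene: at hole y=.1193 x 0.5345 z 0.0662 (want .5334 .0642); nose z 0.0655
```

View pics/z14.png

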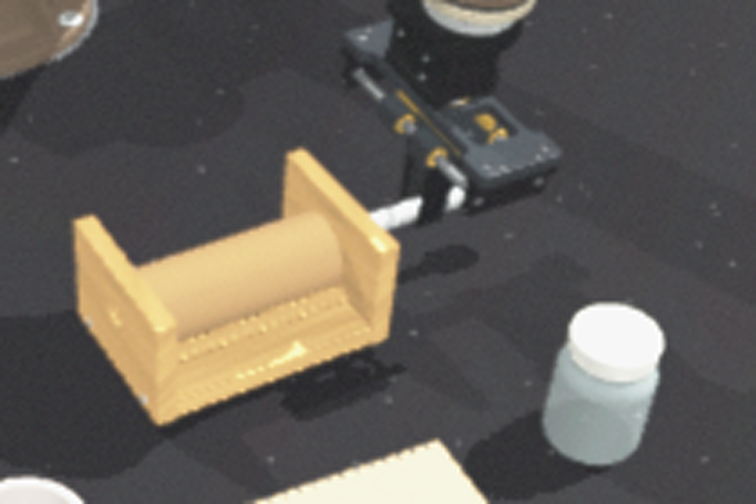

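The nose is about 80 mm past the face, inside the core. The pitch is levelling (0.030) and forces are near zero. I'll continue to about 130 mm.

Emit:
{"method": "drive_tool", "body": {
  "moves": [
    {"hand": 0,"dx": 0,"dy": 5,"dz": -0.5,"roll": 0},
    {"hand": 0,"dx": 0,"dy": 9,"dz": -0.5,"roll": 0},
    {"hand": 0,"dx": 0,"dy": 9,"dz": -0.5,"roll": 0},
    {"hand": 0,"dx": 0,"dy": 9,"dz": -0.5,"roll": 0},
    {"hand": 0,"dx": 0,"dy": 8,"dz": -0.5,"roll": 0},
    {"hand": 0,"dx": 0,"dy": 4,"dz": 0,"roll": 0},
    {"hand": 0,"dx": 0,"dy": 0,"dz": 0,"roll": 0}
  ]
}}

```text
clock: 22.4
tool_pos: [0.5311, 0.1434, 0.0792]
tcp_rot: [0.999, 0.02, -0.045, 0.008]
ft_force: [0.7, 1.9, -5.2]
width: 0.0152
```

```bash
python3 -c "
from h import *
chk(15,(.125,.14))"
```

```text
clock 22.4 tcp [0.5311 0.1434 0.0792] yaw 0.0388 tilt [-0.089 -0.018 -0.996] F [ 0.7  1.9 -5.2] w 0.0152 q [ 0.15  0.62  1.83 -0.01  0.78  0.11]
togo tool mm [ 1.000e-01 -1.269e+02  8.900e+00] roll -0.0042
wrist: knob rear tool y -0.1006 bar dir x/-y 0.0437, pitch(up per fwd) 0.0073; at y=0.1900 x=0.5284 z=0.0682 rms 0.0005 n2474 | knob at y=0.2321 x=0.5266 z=0.0674 rms 0.0006
 wrist: at hole y=.1204 x 0.5315 z 0.0687 (want .5321 .0667)
Initial guess is outside of provided boundsh.py:38: RuntimeWarning: Mean of empty slice.
  c0=P.mean(0)
  ret = um.true_divide(
```

View pics/z15.png

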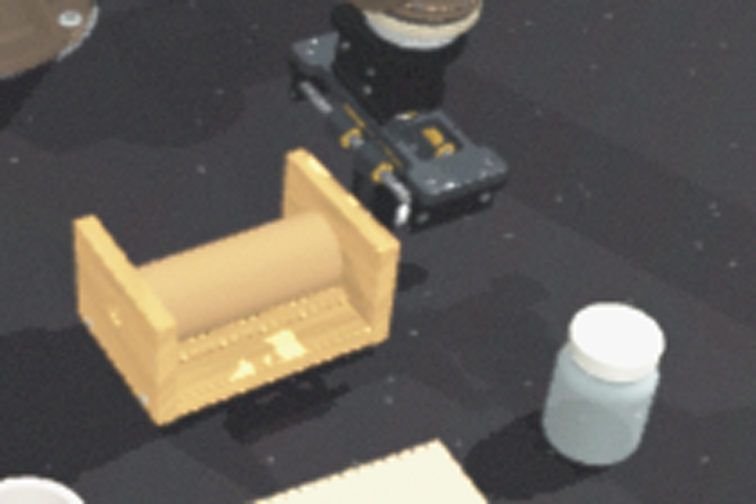

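View pics/wrist15.png

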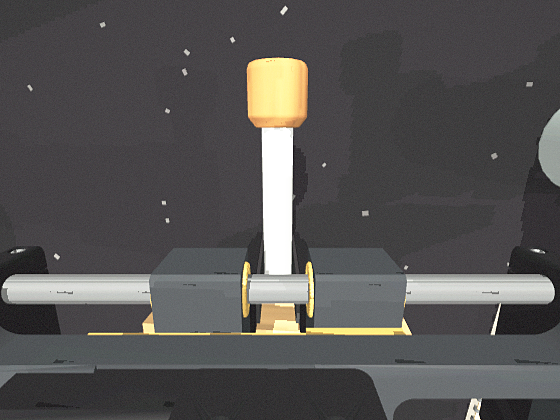

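The nose is 126 mm in and now level (pitch 0.007). The wrist view shows the knob at (277,92) and the fingers about 13 mm off the cheek. I'll go a little further, then release and look.

Emit:
{"method": "drive_tool", "body": {
  "moves": [
    {"hand": 0,"dx": 0,"dy": 3,"dz": 0,"roll": 0},
    {"hand": 0,"dx": 0,"dy": 4,"dz": 0.5,"roll": 0},
    {"hand": 0,"dx": 0,"dy": 1,"dz": 0,"roll": 0},
    {"hand": 0.5,"dx": 0,"dy": 0,"dz": 0,"roll": 0},
    {"hand": 0.5,"dx": 0,"dy": 0,"dz": 0,"roll": 0},
    {"hand": 0.5,"dx": 0,"dy": 0,"dz": 0,"roll": 0},
    {"hand": 0.5,"dx": 0,"dy": 0,"dz": 0,"roll": 0},
    {"hand": 0.5,"dx": 0,"dy": 0,"dz": 0,"roll": 0}
  ]
}}

```text
clock: 23.3
tool_pos: [0.5321, 0.1352, 0.0804]
tcp_rot: [0.999, 0.021, -0.044, 0.009]
ft_force: [-0.8, -0.2, -0.4]
width: 0.0463
```

```bash
python3 -c "
from h import *
chk(16,(.125,.14))" 2>&1 | grep -v Warn; python3 -c "
from h import *
f=dict(np.load('pics/scene16.npz'));W=cloud(f)
P=sil(W,.50,.575,-.03,.09,.07,.1); print('roll top z',np.percentile(P[:,2],99))"
```

```text
clock 23.3 tcp [0.5321 0.1352 0.0804] yaw 0.0409 tilt [-0.087 -0.019 -0.996] F [-0.8 -0.2 -0.4] w 0.0463 q [ 0.13  0.61  1.83 -0.01  0.78  0.1 ]
togo tool mm [  -0.2 -135.1    9.8] roll -0.0021
wrist: knob rear tool y -0.0987 bar dir x/-y 0.0435, pitch(up per fwd) -0.1204; at y=0.1811 x=0.5294 z=0.0736 rms 0.0005 n2404 | knob at y=0.2216 x=0.5276 z=0.0781 rms 0.0006
 wrist: at hole y=.1204 x 0.5320 z 0.0663 (want .5321 .0667)
scene16 n 1 nose y 0.1387 dir 0.0400 pitch 0.0000 at y=0.1387 x=0.5371 z=0.0680 rms 0.0000
 scene: at hole y=.1193 x 0.5379 z 0.0680 (want .5334 .0642); nose z 0.0680
roll top z 0.09017053332127485
```

View pics/wrist16.png

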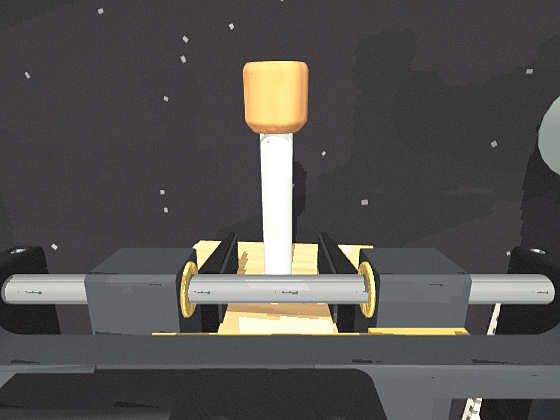

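As described in the task, the nose dipped 0.12 rad and the knob is now at (0.5277, ~0.2195, 0.078), seen at (276,97). I'll slide back with open fingers to the knob.

Emit:
{"method": "drive_tool", "body": {
  "moves": [
    {"hand": 0.55,"dx": 0,"dy": -6,"dz": 0,"roll": 0},
    {"hand": 0.55,"dx": 0,"dy": -14,"dz": 0,"roll": 0},
    {"hand": 0.55,"dx": -0.5,"dy": -14,"dz": 0,"roll": 0},
    {"hand": 0.55,"dx": -0.5,"dy": -14,"dz": 0,"roll": 0},
    {"hand": 0.55,"dx": 0,"dy": -14,"dz": 0,"roll": 0},
    {"hand": 0.55,"dx": 0,"dy": -14,"dz": 0,"roll": 0},
    {"hand": 0.55,"dx": 0,"dy": -6,"dz": 0,"roll": 0},
    {"hand": 0.55,"dx": 0,"dy": 0,"dz": 0,"roll": 0}
  ]
}}

```text
clock: 24.2
tool_pos: [0.5266, 0.2263, 0.0788]
tcp_rot: [0.999, 0.022, -0.044, 0.009]
ft_force: [-0.5, 0.0, 0.8]
width: 0.0525
```

```bash
python3 -c "
from h import *
togo(.5277,.2195,.078,.043); grab('wrist','w17'); grab('side','s17'); f=grab('scene','sc17'); c=cv2.imread('pics/s17.png'); cv2.imwrite('pics/zs17.png',cv2.resize(c[180:390,170:450],None,fx=2.6,fy=2.6))
"
```

```text
clock 24.2 tcp [0.5266 0.2263 0.0788] yaw 0.0429 tilt [-0.087 -0.019 -0.996] F [-0.5  0.   0.8] w 0.0525 q [0.29 0.64 1.77 0.01 0.81 0.24]
togo tool mm [0.9 6.8 0.9] roll -0.0001
```

View pics/zs17.png

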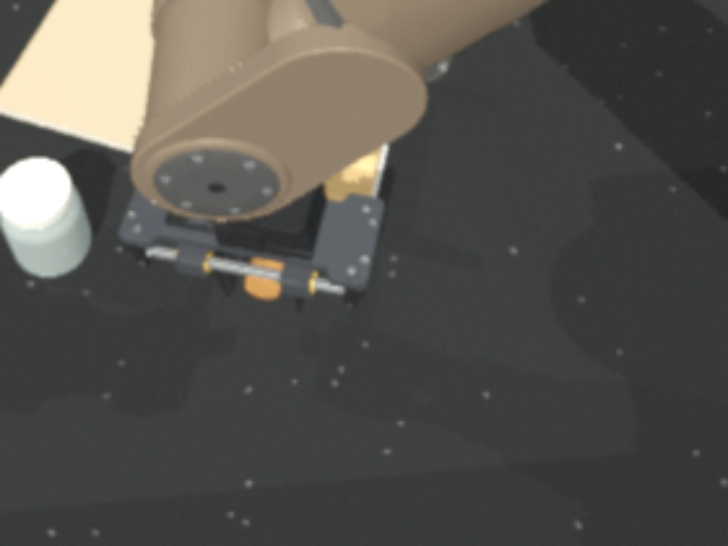

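View pics/w17.png

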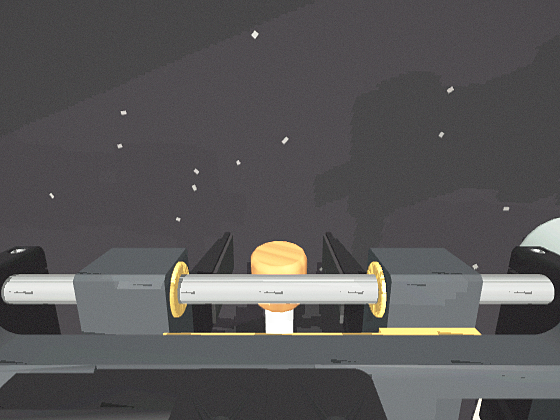

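The knob at (278,275) sits between the open fingers, about 7 mm ahead of the TCP. I'll come forward slightly and grip it.

Emit:
{"method": "drive_tool", "body": {
  "moves": [
    {"hand": 0.55,"dx": 0,"dy": 3,"dz": 0,"roll": 0},
    {"hand": 0.55,"dx": 1,"dy": 2,"dz": 0,"roll": 0},
    {"hand": 0,"dx": 0,"dy": 0,"dz": 0,"roll": 0},
    {"hand": 0,"dx": 0,"dy": 0,"dz": 0,"roll": 0},
    {"hand": 0,"dx": 0,"dy": 0,"dz": 0,"roll": 0},
    {"hand": 0,"dx": 0,"dy": 0,"dz": 0,"roll": 0}
  ]
}}

```text
clock: 24.95
tool_pos: [0.5286, 0.2175, 0.079]
tcp_rot: [0.999, 0.02, -0.044, 0.009]
ft_force: [-0.3, 0.3, -0.6]
width: 0.0291
```

```bash
python3 -c "
from h import *
togo(.5277,.2195,.064,.043)
"
```

```text
clock 24.95 tcp [0.5286 0.2175 0.079 ] yaw 0.0385 tilt [-0.087 -0.019 -0.996] F [-0.3  0.3 -0.6] w 0.0291 q [0.27 0.64 1.78 0.01 0.81 0.23]
togo tool mm [ 0.5 -2.3 15. ] roll -0.0045
```

Emit:
{"method": "drive_tool", "body": {
  "moves": [
    {"hand": 0,"dx": 0,"dy": 0,"dz": 3,"roll": 0},
    {"hand": 0,"dx": 0,"dy": 0,"dz": 3,"roll": 0},
    {"hand": 0,"dx": 0,"dy": 0,"dz": 3,"roll": 0},
    {"hand": 0,"dx": 0,"dy": 0,"dz": 3,"roll": 0},
    {"hand": 0,"dx": 0,"dy": 0,"dz": 2,"roll": 0},
    {"hand": 0,"dx": 0,"dy": 0,"dz": 0,"roll": 0}
  ]
}}

```text
clock: 25.55
tool_pos: [0.5278, 0.2186, 0.0644]
tcp_rot: [0.999, 0.02, -0.043, 0.008]
ft_force: [0.8, 2.4, 2.5]
width: 0.0293
```

```bash
python3 -c "
from h import *
togo(.5277,.2195,.0648,.043)
grab('wrist','w18'); grab('scene','scene18')
x,y0,P=spindle(tags='scene18',yr=(.135,.20)); print('at face z %.4f x %.4f'%(x[3]+x[1]*(y0-.1193),x[2]+x[0]*(y0-.1193)))
c=cv2.imread('pics/scene18.png'); cv2.imwrite('pics/z18.png',cv2.resize(c[130:270,220:430],None,fx=3.6,fy=3.6,interpolation=cv2.INTER_CUBIC))
"
```

```text
clock 25.55 tcp [0.5278 0.2186 0.0644] yaw 0.0391 tilt [-0.085 -0.018 -0.996] F [0.8 2.4 2.5] w 0.0293 q [0.27 0.66 1.79 0.01 0.78 0.23]
togo tool mm [-0.1 -0.9 -0.4] roll -0.0039
scene18 n 129 nose y 0.1428 dir -1.5265 pitch -2.3890 at y=0.1770 x=0.5451 z=0.0830 rms 0.0128
at face z -0.0549 x 0.4570
```

View pics/z18.png

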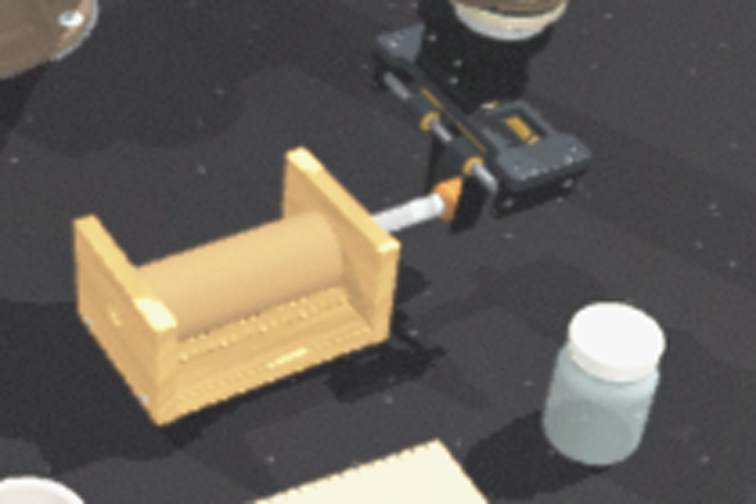

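View pics/w18.png

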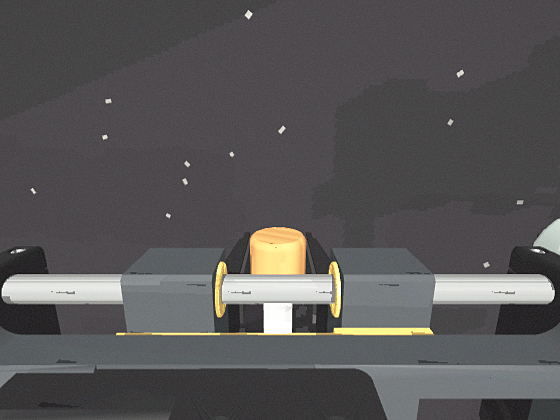

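The zoomed scene view shows the bar between the cheek (372,220) and the knob (450,200), with the knob gripped. I'll fit the bar in that window only.

```bash
cat >> h.py <<'E'
def barwin(tag,u0,u1,v0,v1):
    f=dict(np.load(f'pics/{tag}.npz')); W=cloud(f); c=f['color'].astype(int); v,u=np.indices(c.shape[:2])
    m=(u>=u0)&(u<=u1)&(v>=v0)&(v<=v1)&(c.min(2)>120)&(np.abs(c[...,0]-c[...,2])<45)&(W[...,1]>.122)&(W[...,2]<.1)&(W[...,2]>.04)
    P=W[m]; x,y0,e=barfit(P,.008,.04)
    print(tag,len(P),'y range',P[:,1].min().round(4),P[:,1].max().round(4),'dir %.4f pitch %.4f rms %.4f'%(x[0],x[1],e),'| at face(.1193) x %.4f z %.4f (hole .5334 .0642) | at 2nd hole inner(y -.0576) z %.4f x %.4f (want .0642 .5408)'%(x[2]+x[0]*(y0-.1193),x[3]+x[1]*(y0-.1193),x[3]+x[1]*(y0+.0576),x[2]+x[0]*(y0+.0576)))
E
python3 -c "
from h import *
barwin('scene18',322,342,182,197)
f=dict(np.load('pics/w18.npz')); W=cloud(f); s,R=st(); T=(W-s['tool_pos'])@R; c=f['color'].astype(int); v,u=np.indices(c.shape[:2])
k=(u>245)&(u<310)&(v>225)&(v<273)&(c[...,0]-c[...,2]>40); P=T[k]; P=P[np.abs(P[:,2])<.03]; print('knob tool: y min',P[:,1].min(),'z top',np.percentile(P[:,2],[1,5]),'x',np.percentile(P[:,0],[2,98]))
"
```

```text
scene18 109 y range 0.1413 0.2074 dir 0.0611 pitch 0.0173 rms 0.0016 | at face(.1193) x 0.5344 z 0.0629 (hole .5334 .0642) | at 2nd hole inner(y -.0576) z 0.0660 x 0.5452 (want .0642 .5408)
knob tool: y min -0.017474814363880146 z top [-0.01451015 -0.01403333] x [-0.01328521  0.01399777]
```

The bar points at 2nd-hole height within 2 mm, and the knob is 3 mm below the hole line, as recommended. I'll push in slowly toward the second hole.

Emit:
{"method": "drive_tool", "body": {
  "moves": [
    {"hand": 0,"dx": 0,"dy": 4,"dz": 0,"roll": 0},
    {"hand": 0,"dx": 0,"dy": 6,"dz": 0,"roll": 0},
    {"hand": 0,"dx": 0,"dy": 6,"dz": 0,"roll": 0},
    {"hand": 0,"dx": 0,"dy": 6,"dz": 0,"roll": 0},
    {"hand": 0,"dx": 0,"dy": 6,"dz": 0,"roll": 0},
    {"hand": 0,"dx": 0,"dy": 4,"dz": 0,"roll": 0}
  ]
}}

```text
clock: 26.25
tool_pos: [0.5294, 0.1841, 0.0657]
tcp_rot: [0.999, 0.02, -0.042, 0.008]
ft_force: [0.0, 4.7, 3.7]
width: 0.0294
```

```bash
python3 -c "
from h import *
togo(.5315,.1354,.0665,.043)
grab('scene','scene19'); grab('wrist','w19')
f=dict(np.load('pics/w19.npz')); W=cloud(f); s,R=st(); T=(W-s['tool_pos'])@R; c=f['color'].astype(int); v,u=np.indices(c.shape[:2])
k=(u>245)&(u<310)&(v>225)&(v<273)&(c[...,0]-c[...,2]>40); P=T[k]; P=P[np.abs(P[:,2])<.03]; print('knob tool: y min',P[:,1].min(),'z top',np.percentile(P[:,2],[1,5]),'x',np.percentile(P[:,0],[2,98]))
barwin('scene19',320,336,182,197)
c=cv2.imread('pics/scene19.png'); cv2.imwrite('pics/z19.png',cv2.resize(c[130:270,220:430],None,fx=3.6,fy=3.6,interpolation=cv2.INTER_CUBIC))
"
```

```text
clock 26.25 tcp [0.5294 0.1841 0.0657] yaw 0.0388 tilt [-0.084 -0.017 -0.996] F [0.  4.7 3.7] w 0.0294 q [0.22 0.65 1.82 0.   0.76 0.18]
togo tool mm [ 0.2 48.8 -0.1] roll -0.0042
knob tool: y min -0.017260958109624327 z top [-0.01494229 -0.01431472] x [-0.01320105  0.01405501]
scene19 47 y range 0.142 0.1725 dir 0.1384 pitch 0.0323 rms 0.0016 | at face(.1193) x 0.5374 z 0.0638 (hole .5334 .0642) | at 2nd hole inner(y -.0576) z 0.0695 x 0.5619 (want .0642 .5408)
```

View pics/z19.png

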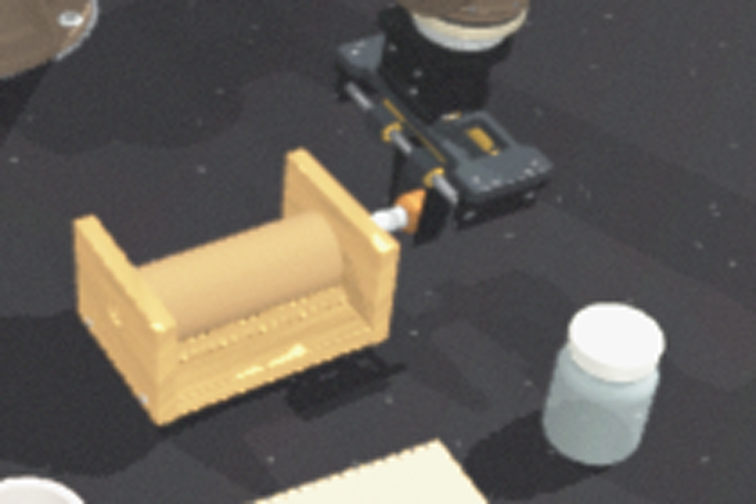

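Emit:
{"method": "drive_tool", "body": {
  "moves": [
    {"hand": 0,"dx": 0,"dy": 2,"dz": 1,"roll": 0},
    {"hand": 0,"dx": 0,"dy": 4,"dz": 0.2,"roll": 0},
    {"hand": 0,"dx": 0,"dy": 4,"dz": 0.2,"roll": 0},
    {"hand": 0,"dx": 0,"dy": 4,"dz": 0,"roll": 0}
  ]
}}

```text
clock: 26.75
tool_pos: [0.5302, 0.171, 0.0651]
tcp_rot: [0.999, 0.02, -0.041, 0.007]
ft_force: [-1.6, 6.9, 7.6]
width: 0.0293
```

```bash
cat >> h.py <<'E'
def knob(tag):
    grab('wrist',tag); f=dict(np.load(f'pics/{tag}.npz')); W=cloud(f); s,R=st(); T=(W-s['tool_pos'])@R; c=f['color'].astype(int); v,u=np.indices(c.shape[:2])
    k=(u>245)&(u<310)&(v>220)&(v<273)&(c[...,0]-c[...,2]>40); P=T[k]; P=P[np.abs(P[:,2])<.03]; ym=P[:,1].min(); print('knob tool: y min',ym.round(4),'z top',np.percentile(P[:,2],[1,5]).round(4)); yk=s['tool_pos'][1]-ym-.015; print('knob y',yk.round(4),'s=',(.235-(yk-.1204)).round(4),'knob z ~',(s['tool_pos'][2]-np.percentile(P[:,2],1)-.015).round(4))
E
python3 -c "
from h import *
togo(.5315,.1354,.0665,.043); knob('w20'); grab('scene','scene20'); f=dict(np.load('pics/scene20.npz'));W=cloud(f)
c=cv2.imread('pics/scene20.png'); cv2.imwrite('pics/z20.png',cv2.resize(c[130:270,220:430],None,fx=3.6,fy=3.6,interpolation=cv2.INTER_CUBIC))
"
```

```text
clock 26.75 tcp [0.5302 0.171  0.0651] yaw 0.0386 tilt [-0.082 -0.015 -0.996] F [-1.6  6.9  7.6] w 0.0293 q [0.19 0.64 1.83 0.   0.75 0.15]
togo tool mm [-0.1 35.6 -0.9] roll -0.0044
knob tool: y min -0.0181 z top [-0.0149 -0.0143]
knob y 0.1735 s= 0.1819 knob z ~ 0.065
```

View pics/z20.png

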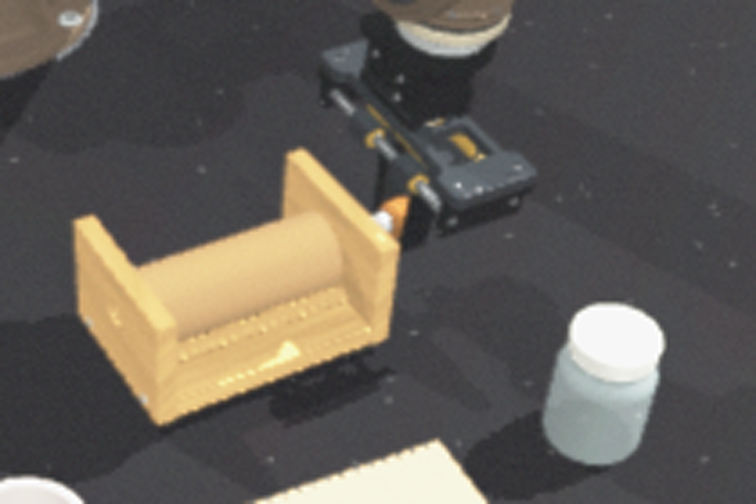

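The nose estimate is 5 mm into the second cheek with modest force and no slip at the knob. I'll continue in small steps.

Emit:
{"method": "drive_tool", "body": {
  "moves": [
    {"hand": 0,"dx": 0,"dy": 4,"dz": 0,"roll": 0},
    {"hand": 0,"dx": 0,"dy": 4,"dz": 0,"roll": 0},
    {"hand": 0,"dx": 0,"dy": 3,"dz": 0,"roll": 0}
  ]
}}

```text
clock: 27.15
tool_pos: [0.5305, 0.1605, 0.0656]
tcp_rot: [0.999, 0.02, -0.041, 0.007]
ft_force: [0.6, 2.9, 1.4]
width: 0.0289
```

```bash
python3 -c "
from h import *
togo(.5315,.1354,.0665,.043); knob('w21'); grab('scene','scene21')
c=cv2.imread('pics/scene21.png'); cv2.imwrite('pics/z21.png',cv2.resize(c[130:270,220:430],None,fx=3.6,fy=3.6,interpolation=cv2.INTER_CUBIC))
"
```

```text
clock 27.15 tcp [0.5305 0.1605 0.0656] yaw 0.0392 tilt [-0.082 -0.015 -0.997] F [0.6 2.9 1.4] w 0.0289 q [ 0.17  0.64  1.83 -0.    0.75  0.14]
togo tool mm [-0.  25.2 -0.6] roll -0.0038
knob tool: y min -0.0179 z top [-0.015  -0.0144]
knob y 0.163 s= 0.1924 knob z ~ 0.0655
```

View pics/z21.png

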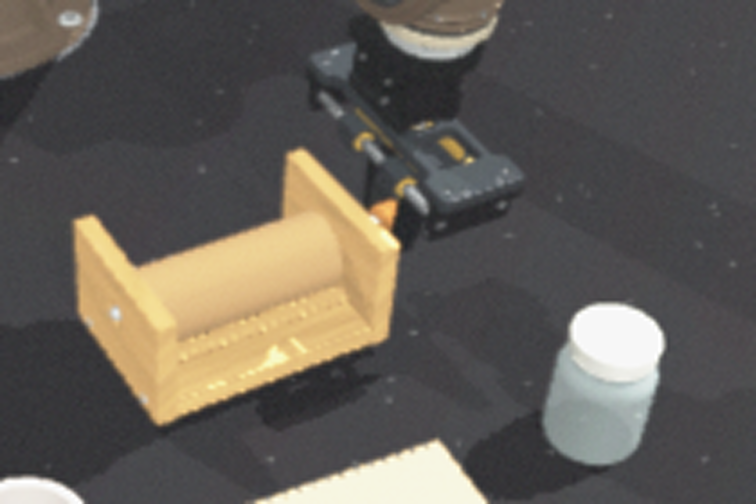

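The nose has appeared in the far cheek's hole, the bright dot at (115,315) in the zoom, and the force dropped to 3 N. I'll push on.

Emit:
{"method": "drive_tool", "body": {
  "moves": [
    {"hand": 0,"dx": 0,"dy": 5,"dz": 0,"roll": 0},
    {"hand": 0,"dx": 0,"dy": 5,"dz": 0,"roll": 0},
    {"hand": 0,"dx": 0,"dy": 5,"dz": 0,"roll": 0},
    {"hand": 0,"dx": 0,"dy": 4,"dz": 0,"roll": 0},
    {"hand": 0,"dx": 0,"dy": 2,"dz": 0,"roll": 0}
  ]
}}

```text
clock: 27.75
tool_pos: [0.5313, 0.1379, 0.0655]
tcp_rot: [0.999, 0.02, -0.041, 0.007]
ft_force: [0.5, 3.2, 2.7]
width: 0.0291
```

```bash
python3 -c "
from h import *
togo(.5315,.1354,.0665,.043); knob('w22')
"
```

```text
clock 27.75 tcp [0.5313 0.1379 0.0655] yaw 0.0391 tilt [-0.083 -0.015 -0.996] F [0.5 3.2 2.7] w 0.0291 q [ 0.14  0.64  1.85 -0.01  0.74  0.1 ]
togo tool mm [ 0.   2.5 -1. ] roll -0.0039
knob tool: y min -0.0179 z top [-0.0148 -0.0142]
knob y 0.1406 s= 0.2148 knob z ~ 0.0653
```

Emit:
{"method": "drive_tool", "body": {
  "moves": [
    {"hand": 0,"dx": 0,"dy": 2,"dz": 0,"roll": 0},
    {"hand": 0,"dx": 0,"dy": 2,"dz": 0,"roll": 0},
    {"hand": 0,"dx": 0,"dy": 0.5,"dz": 0,"roll": 0}
  ]
}}

```text
clock: 28.1
tool_pos: [0.5314, 0.1338, 0.0655]
tcp_rot: [0.999, 0.019, -0.041, 0.006]
ft_force: [-0.9, 11.5, 3.7]
width: 0.0291
```

```bash
python3 -c "
from h import *
togo(.5315,.1354,.0665,.043); knob('w23')
"
```

```text
clock 28.1 tcp [0.5314 0.1338 0.0655] yaw 0.0384 tilt [-0.083 -0.013 -0.996] F [-0.9 11.5  3.7] w 0.0291 q [ 0.13  0.63  1.85 -0.    0.74  0.09]
togo tool mm [ 0.1 -1.6 -1. ] roll -0.0046
knob tool: y min -0.0174 z top [-0.0148 -0.0142]
knob y 0.1362 s= 0.2192 knob z ~ 0.0654
```

The force rose to 11.5 N with the knob estimated within 1 mm of the cheek, so the shoulder has likely made contact. One more small push, then release and back off.

Emit:
{"method": "drive_tool", "body": {
  "moves": [
    {"hand": 0,"dx": 0,"dy": 1,"dz": 0,"roll": 0},
    {"hand": 0,"dx": 0,"dy": 0.5,"dz": 0,"roll": 0}
  ]
}}

```text
clock: 28.35
tool_pos: [0.5314, 0.1338, 0.0655]
tcp_rot: [0.999, 0.019, -0.041, 0.005]
ft_force: [-0.0, 5.7, 2.3]
width: 0.0291
```

Emit:
{"method": "drive_tool", "body": {
  "moves": [
    {"hand": 0.5,"dx": 0,"dy": 0,"dz": 0,"roll": 0},
    {"hand": 0.5,"dx": 0,"dy": 0,"dz": 0,"roll": 0},
    {"hand": 0.5,"dx": 0,"dy": 0,"dz": 0,"roll": 0},
    {"hand": 0.5,"dx": 0,"dy": -4,"dz": 0,"roll": 0},
    {"hand": 0.5,"dx": 0,"dy": -15,"dz": 0,"roll": 0},
    {"hand": 0.5,"dx": 0,"dy": -20,"dz": 0,"roll": 0},
    {"hand": 0.5,"dx": 0,"dy": -20,"dz": 0,"roll": 0},
    {"hand": 0.5,"dx": 0,"dy": 0,"dz": 0,"roll": 0}
  ]
}}

```text
clock: 29.15
tool_pos: [0.5283, 0.1961, 0.0641]
tcp_rot: [0.999, 0.019, -0.042, 0.005]
ft_force: [0.3, -1.0, 0.4]
width: 0.0477
```

```bash
python3 -c "
from h import *
togo(.5315,.1354,.0665,.043); f=grab('wrist','w24'); W=cloud(f); c=f['color'].astype(int)
grab('scene','scene24'); grab('side','side24')
c=cv2.imread('pics/scene24.png'); cv2.imwrite('pics/z24.png',cv2.resize(c[130:270,220:430],None,fx=3.6,fy=3.6,interpolation=cv2.INTER_CUBIC))
"
```

```text
clock 29.15 tcp [0.5283 0.1961 0.0641] yaw 0.0372 tilt [-0.084 -0.013 -0.996] F [ 0.3 -1.   0.4] w 0.0477 q [0.23 0.65 1.81 0.01 0.76 0.19]
togo tool mm [ 0.7 60.8 -1.9] roll -0.0058
```

View pics/z24.png

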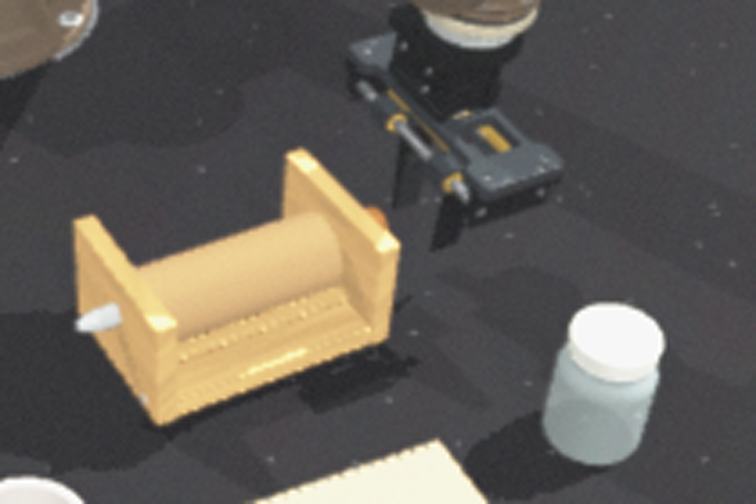

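View pics/w24.png

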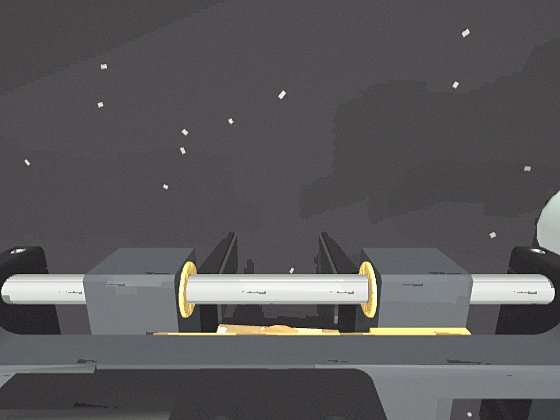

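The spindle is through: the nose sticks out at (98,318) in the zoom and the knob sits at the near cheek (375,220). I'll raise clear and measure the knob gap and nose.

Emit:
{"method": "drive_tool", "body": {
  "moves": [
    {"hand": 0.5,"dx": 0,"dy": -15,"dz": -10,"roll": 0},
    {"hand": 0.5,"dx": 0,"dy": -25,"dz": -25,"roll": 0},
    {"hand": 0.5,"dx": 0,"dy": -30,"dz": -30,"roll": 0},
    {"hand": 0.5,"dx": 0,"dy": -30,"dz": -30,"roll": 0},
    {"hand": 0.5,"dx": 0,"dy": -30,"dz": -30,"roll": 0},
    {"hand": 0.5,"dx": 0,"dy": -20,"dz": -20,"roll": 0},
    {"hand": 0.5,"dx": 0,"dy": 0,"dz": 0,"roll": 0}
  ]
}}

```text
clock: 30.0
tool_pos: [0.5357, 0.3522, 0.2174]
tcp_rot: [0.999, 0.015, -0.043, 0.004]
ft_force: [0.3, 0.4, -0.2]
width: 0.0473
```

```bash
python3 -c "
from h import *
togo(.5315,.1354,.0665,.043)
for n in ('scene','side','wrist'): grab(n,n+'25')
c=cv2.imread('pics/side25.png'); cv2.imwrite('pics/zs25.png',cv2.resize(c[150:300,220:370],None,fx=4,fy=4,interpolation=cv2.INTER_CUBIC))
"
```

```text
clock 30.0 tcp [0.5357 0.3522 0.2174] yaw 0.029 tilt [-0.085 -0.01  -0.996] F [ 0.3  0.4 -0.2] w 0.0473 q [0.47 0.56 1.48 0.03 1.18 0.42]
togo tool mm [  2.4 215.4 152.9] roll -0.014
```

View pics/side25.png

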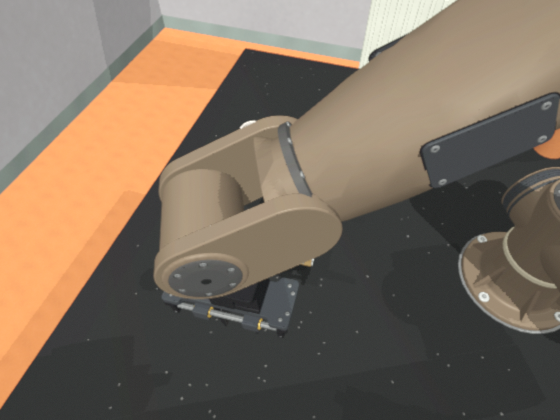

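View pics/wrist25.png

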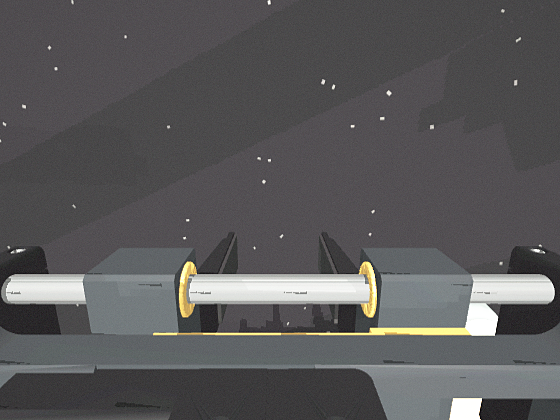

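The side view is blocked by the arm and the wrist view looks away. I'll move high over the dispenser to −y so that both can see the knob.

Emit:
{"method": "drive_tool", "body": {
  "moves": [
    {"hand": 0.5,"dx": 0,"dy": 15,"dz": -2,"roll": 0},
    {"hand": 0.5,"dx": 0,"dy": 30,"dz": -2,"roll": 0},
    {"hand": 0.5,"dx": 0,"dy": 30,"dz": -2,"roll": 0},
    {"hand": 0.5,"dx": 0,"dy": 30,"dz": -2,"roll": 0},
    {"hand": 0.5,"dx": 0,"dy": 30,"dz": -2,"roll": 0},
    {"hand": 0.5,"dx": 0,"dy": 30,"dz": -1,"roll": 0},
    {"hand": 0.5,"dx": 0,"dy": 30,"dz": -1,"roll": 0},
    {"hand": 0.5,"dx": 0,"dy": 30,"dz": -1,"roll": 0},
    {"hand": 0.5,"dx": 0,"dy": 30,"dz": -1,"roll": 0},
    {"hand": 0.5,"dx": 0,"dy": 30,"dz": -1,"roll": 0},
    {"hand": 0.5,"dx": 0,"dy": 30,"dz": -1,"roll": 0},
    {"hand": 0.5,"dx": 0,"dy": 15,"dz": 0,"roll": 0},
    {"hand": 0.5,"dx": 0,"dy": 0,"dz": 0,"roll": 0}
  ]
}}

```text
clock: 31.45
tool_pos: [0.5329, -0.0165, 0.2234]
tcp_rot: [0.998, 0.005, -0.058, 0.009]
ft_force: [-0.4, -0.3, -1.2]
width: 0.0473
```

```bash
python3 -c "
from h import *
togo(.5315,.1354,.0665,.043)
for n in ('scene','side','wrist'): grab(n,n+'26')
c=cv2.imread('pics/side26.png'); cv2.imwrite('pics/zs26.png',cv2.resize(c[150:300,220:370],None,fx=4,fy=4,interpolation=cv2.INTER_CUBIC))
W=cloud(dict(np.load('pics/wrist26.npz'))); print(cheeks(W))
"
```

```text
clock 31.45 tcp [ 0.5329 -0.0165  0.2234] yaw 0.0084 tilt [-0.117 -0.018 -0.993] F [-0.4 -0.3 -1.2] w 0.0473 q [-0.14  0.42  1.73 -0.04  1.11 -0.13]
togo tool mm [  18.2 -154.5  153.3] roll -0.0346
[(array([532.5, 113.3]), array([130.2,  15.7]), 2.33, np.float64(0.1027), 3700), (array([542. , -63.1]), array([125.7,  16.3]), 2.64, np.float64(0.1026), 1715)]
```

View pics/zs26.png

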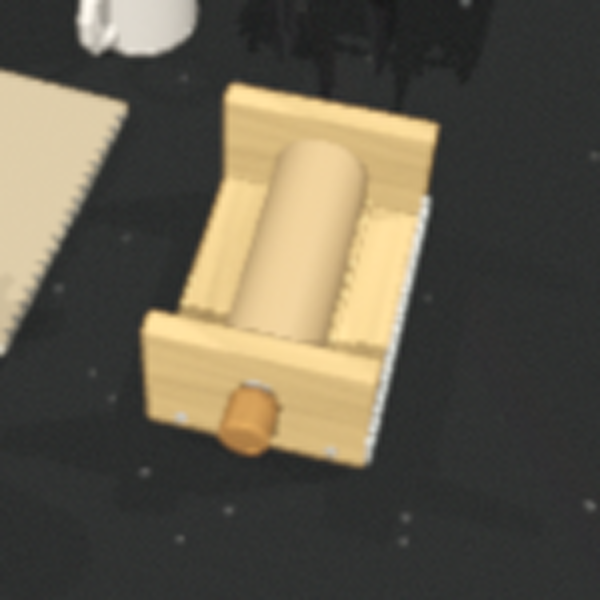

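View pics/wrist26.png

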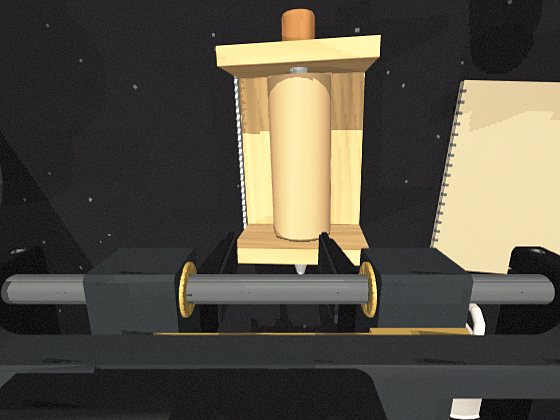

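In the side zoom the knob is at (248,418), and a light sliver at (258,385) above it suggests a small gap to the cheek. I'll measure it.

```bash
python3 -c "
from h import *
for n in ('side','wrist','scene'):
    f=dict(np.load(f'pics/{n}26.npz')); W=cloud(f); c=f['color'].astype(int)
    d=np.array([-.043,.999]); n2=np.array([.999,.043])
    m=(W[...,0]>.50)&(W[...,0]<.56)&(W[...,1]>.1235)&(W[...,1]<.18)&(W[...,2]>.045)&(W[...,2]<.095)
    P=W[m]; 
    if len(P)<5: print(n,'few',len(P)); continue
    al=P[:,:2]@d; print(n,len(P),'along min/max',np.percentile(al,[1,50,99]).round(4),'lat',np.percentile(P[:,:2]@n2,[1,50,99]).round(4),'z',np.percentile(P[:,2],[1,50,99]).round(4))
    m=(W[...,0]>.48)&(W[...,0]<.6)&(W[...,1]>.1)&(W[...,1]<.1265)&(W[...,2]>.035)&(W[...,2]<.098)
    q=W[m]; h=np.histogram(q[:,:2]@d,bins=np.arange(.075,.108,.001)); print('face hist',[(round(b,3),int(k)) for b,k in zip(h[1],h[0]) if k>10])
    m=(W[...,0]>.52)&(W[...,0]<.57)&(W[...,1]>-.14)&(W[...,1]<-.076)&(W[...,2]>.04)&(W[...,2]<.09); P=W[m]
    if len(P)>5: print(' nose',len(P),'along',np.percentile(P[:,:2]@d,[1,99]).round(4),P.mean(0).round(4))
print('C along',np.array([.5362,.0245])@np.array([-.043,.999]), 'lat', np.array([.5362,.0245])@np.array([.999,.043]))
"
```

```text
side 191 along min/max [0.1015 0.1191 0.1268] lat [0.5212 0.5346 0.5493] z [0.0542 0.0757 0.0823]
face hist [(np.float64(0.094), 91), (np.float64(0.095), 306), (np.float64(0.096), 188), (np.float64(0.097), 33)]
wrist 995 along min/max [0.104  0.1157 0.1272] lat [0.5225 0.538  0.5516] z [0.0659 0.0776 0.0807]
face hist [(np.float64(0.079), 24), (np.float64(0.08), 24), (np.float64(0.081), 28), (np.float64(0.082), 1141), (np.float64(0.083), 328)]
 nose 91 along [-0.1222 -0.1092] [ 0.5409 -0.0918  0.0696]
scene 24 along min/max [0.1137 0.1205 0.1274] lat [0.5345 0.5434 0.5519] z [0.0665 0.0742 0.0782]
face hist [(np.float64(0.079), 26), (np.float64(0.08), 105), (np.float64(0.081), 119), (np.float64(0.082), 74), (np.float64(0.085), 11)]
 nose 54 along [-0.1239 -0.1003] [ 0.5451 -0.088   0.0664]
C along 0.001418900000000001 lat 0.5367173000000001
```

The knob rear stands 29.7 mm (wrist) and 31.3 mm (side) off the cheek face, against 30 when home, so the gap is at most about 1.5 mm. The nose is about 124 mm past the middle. Last, I'll check the roll and the bystanders.

```bash
python3 - <<'E'
from h import *
W=cloud(dict(np.load('pics/wrist26.npz')))
P=sil(W,.50,.575,-.045,.095,.066,.096)
def res(p):
    a=np.array([-np.sin(p[0]),np.cos(p[0]),p[3]]); a/=np.linalg.norm(a); v=P-np.array([p[1],.0245,p[2]]); return np.linalg.norm(v-np.outer(v@a,a),axis=1)-.03
s=least_squares(res,[.043,.536,.06,0],loss='soft_l1',f_scale=.002); print('roll yaw,x,z,pitch',s.x.round(4))
Q=sil(W,.522,.552,-.07,.12,.083,.0945); print('roll y ends',np.percentile(Q[:,1],[1,99]).round(4))
A=cloud(dict(np.load('pics/scene0.npz')));B=cloud(dict(np.load('pics/scene26.npz')))
for n,b in dict(mug=(.64,.82,-.3,-.12,.03,.1),jar=(.67,.8,.14,.27,.03,.1),pad=(.66,.9,-.11,.11,.006,.02)).items(): print(n,(np.median(sil(B,*b),0)-np.median(sil(A,*b),0)).round(4))
E
```

```text
roll yaw,x,z,pitch [ 0.0485  0.5367  0.0605 -0.    ]
roll y ends [-0.0561  0.106 ]
mug [0.0001 0.     0.0001]
jar [-0.0002  0.0006 -0.0006]
pad [-0.      0.0002 -0.    ]
```

```bash
python3 - <<'E'
from h import *
for n,zz in (('wrist26',(.0875,.0935)),('side26',(.0865,.095)),('scene26',(.084,.093))):
    W=cloud(dict(np.load(f'pics/{n}.npz'))); Q=sil(W,.530,.545,-.075,.12,*zz); h=np.histogram(Q[:,1],bins=np.arange(-.076,.12,.003)); print(n,[(round(b,3),int(k)) for b,k in zip(h[1],h[0]) if k>3 and (b<-.035 or b>.085)])
E
```

```text
wrist26 [(np.float64(-0.058), 39), (np.float64(-0.052), 29), (np.float64(-0.049), 45), (np.float64(-0.046), 44), (np.float64(-0.043), 48), (np.float64(-0.04), 49), (np.float64(-0.037), 45), (np.float64(0.086), 59), (np.float64(0.089), 70), (np.float64(0.092), 72), (np.float64(0.095), 65), (np.float64(0.098), 23), (np.float64(0.104), 25)]
side26 [(np.float64(-0.061), 8), (np.float64(-0.058), 6), (np.float64(-0.052), 4), (np.float64(-0.049), 6), (np.float64(-0.046), 4), (np.float64(-0.043), 6), (np.float64(-0.04), 7), (np.float64(-0.037), 5), (np.float64(0.086), 7), (np.float64(0.089), 5), (np.float64(0.092), 7), (np.float64(0.116), 7)]
scene26 [(np.float64(-0.073), 5), (np.float64(-0.043), 4), (np.float64(-0.04), 6), (np.float64(-0.037), 4), (np.float64(0.086), 5), (np.float64(0.089), 4), (np.float64(0.092), 4), (np.float64(0.095), 5), (np.float64(0.104), 8)]
```

The roll spans y from −0.051 to 0.099, so it is centred within 1 mm. Nothing else has moved and the gripper is clear. I'll hand in.

```bash
python3 -c "
from cell import arm
print(arm.hand_in())"
```

```text
the job is handed in; nothing more can be done
None
```

The dispenser is loaded and the job is handed in; hand-in gives no verdict. I seated the roll, then threaded the spindle in from the left (+y) side. It went to about 135 mm, I took it again by the knob, levelled it, and pushed until the shoulder met the cheek. The force rose to 11.5 N there, at about 28 s. I then released it and raised the gripper clear.

**Last checks:**
- **Roll:** its centre is within about 1 mm of the dispenser's middle, 60.5 mm up, and its axis is within 0.01 rad.
- **Knob:** its rear face is 29.7 mm (wrist) or 31.3 mm (side) off the cheek, against 30 mm when home. The two views differ by 1.6 mm, and the side view still shows a light sliver there. The gap is at most about 1.5 mm, inside the 4 mm allowed.
- **Nose:** it is about 124 mm past the middle, in line with the far hole.
- **Mug, jar and pad:** none moved by more than 1 mm.
- **Cameras and tilt:** the cameras disagreed by 2–3 mm throughout, so I judged fits within one view at a time. The tool's tilt drifted to about 0.1 rad over the run, with no effect on the fit.

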